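Pack the harmonica parts case in two layers

ROBOT

A 7-joint arm with a two-finger parallel gripper is mounted at the origin on the work surface. World frame = base frame: x ahead of the robot, y to its left, z up, the work surface at z = 0. Lengths are in m, angles in degrees, forces in N, time in s.
With the tool pointing down it reaches from about 0.425 to 0.875 m from the base axis. Payload 8.4 kg.
Tool frame: the origin (TCP) lies midway between the tips of the shut fingers; the grasp point (between the pads) lies manip.pinch_z behind it (manip.pinch_z is the distance from the TCP to the grasp point, in m); z points along the fingers, x is the direction in which the jaws open and shut, and the axes are right-handed (so a half turn about z gives the same grasp; the last joint's range is limited). The gripper opens to 85 mm and grips with 20 to 120 N. Pads are 22 mm wide; open, the fingers measure 114 mm over their backs; the gripper's body (76 mm by 85 mm) begins 54 mm behind the grasp point. The pads swing forward as they close: fully open they stand 13 mm farther back than shut.
Start: joints at [-81.028, 19.091, 2.286, 83.961, -0.768, 76.965, -3.352], TCP at [0.164, 0.629, 0.231] pointing down, gripper open.
Joint ranges: [-147.57, 147.57], [-21.85, 119.76], [-74.77, 79.35], [14.55, 137.4], [-85.83, 265.84], [4.83, 119.75], [-152.11, 152.11]. Speed limits (degrees/s): [127.2, 127.2, 159.86, 159.86, 180, 180, 180].

INTERFACE

Orientations are given as a 3x3 rotation matrix whose columns are the frame's x, y, z axes.
In Python, from workcell import manip, imaging gives the robot as it stands.
- The arm moves only by the shell command python3 -m jog 'ROWS'. ROWS is JSON, a list of rows, each a list of 3 entries, a list of its own where there are three numbers: the shift along the world's x, y, z in m, then the turn, a rotation vector about the world's x, y, z in degrees, then the gripper's target within -1 to 1 (fully open at 1, half-way at 0, shut at -1). In form: [[[x, y, z], [rx, ry, rz], jaw], ...]. A call has 1 to 20 rows; each row is the pose to reach, as a shift and turn from the pose commanded when the call began; what a row does not reach only later rows make up. A row lasts 1/10 s, in which the tool goes at most 50 mm and 8.59 degrees, less where a joint would pass 70% of its speed; a pose out of reach is approached as far as the arm can. A call with a gripper value outside its range is refused whole. The fingers move at their own pace and stop on an object; the grip force is fixed at half the most. Time passes only in rows, so rows that repeat a pose let the fingers close. It gives the time, the measured TCP pose, the force and the opening at its end, in the units of the state.
- manip.read_state(): the state, without advancing time (a new reading comes with each control period).
- imaging.read_camera(name): name is "scene" or "top" or "wrist"; returns the picture (420x560x3 uint8, blue, green, red); there is no depth.
- imaging.camera_model(name): a dict with "fov_y" (degrees; the focal length in pixels is half the picture's height over the tangent of half this angle, whatever the lens; pixels are square), "cx", "cy" (the principal point, pixels), "k1" (the pictures are not rectified: a ray, as slopes to the right and down, at radius r is drawn at 1 + k1 r^2 times it, then the intrinsics apply), "extrinsics" (4x4, takes a point from world to camera coordinates). Camera axes: x right, y up, looking along -z (the intrinsics and any distortion apply to the point x, -y, -z); pixel columns grow to the right and rows downward; lengths in m; the calibration is good to about 2 mm. A picture is of the moment at which its call begins: read the wrist's pose just before it. camera_model takes no time and is no camera call; for the wrist camera it gives the pose at the moment of the call.
- manip.sign_off(): hands the job in, once; it reports no verdict.
The state is a dict: "time": time; "joints": joint angles; "qvel": joint speeds; "tau": joint torques, N m; "tool_pos": TCP position; "ee_rot": TCP orientation; "contact_force": force on the tool from outside, world axes, zero at the start; "torque": the same for the moment, N m; "gripper_width": finger opening in m.
Only numpy, scipy, OpenCV 4.12 (cv2) and the standard library are available. Lean on these libraries where they do the work, as an engineer would, in place of code of your own. Each camera call takes 0.05 s, during which the arm holds its last target.

TASK

Pack the open oak case in layers: first lay every brass-and-black reed block flat on the case floor; then take the divider board out of the upturned lid, turning the brass swing tab aside before you lift it, and lay it level on the case's corner rests over the blocks; last lay every chrome cover plate, open side down, flat on the divider and not on one another. Finish by turning the tab back across the empty lid, and leave the tools, the loose dented reed plate and the other things on the bench where they are.

Things in the scene. Friction and masses are not known exactly. Their poses are not given: they have to be found in the camera images.
- case: The case: an open oak tray, 196 (x) x 156 (y) mm outside and 54 high, fixed to the bench. Inside it is 180 x 140 mm; walls 8 thick; floor 6 mm above the bench. In its four inner corners stand 14 x 14 mm dark wooden rests whose tops are 30 mm above the bench (24 above the case floor); they carry the divider. Origin: centre of its underside; x along its long side, z up.
- lid: The case's lift-off oak lid, fixed, lying upside down on the bench as a shallow tray without latch plates. Its recess, 180 (x) x 140 (y) mm, floor 6 mm above the bench, holds the divider; the rim around it is 14 high, 8 wide on three sides and 24 wide on the +y side. Origin: under the centre of the recess, on the bench; x along its long side.
- divider: The divider: a plywood board 172 (x) x 132 (y) x 5 mm, 0.12 kg, with a dark wooden bar handle upright on its middle (40 along x, 12 wide in y, its top 25 mm above the board's underside). Origin: centre of its underside; z up. It starts in the lid's recess, under the swing tab. In the case it drops in with 4 mm of play all round and lies on the four corner rests, its underside 30 mm above the bench. Either way round will do.
- tab (a joint): Brass swing tab on the lid's wide (+y) rim, turning in the plane of the lid about a vertical pivot. 0: it points along the lid's -y, across the divider (it starts between -0.25 and 0.3). It turns clockwise seen from above: at 1.57 it lies along the rim, pointing to the lid's -x, clear of the divider from about 1.4 on; stops at -0.3 and 1.8 rad. It turns with light friction (under 1 N at the stub) and stays where it is left.
- tab_pivot (a point): The tab's pivot, on top of the lid's +y rim: 82 mm to +y of the lid's origin, 15 mm above the bench (the underside of the tab).
- tab_stub (a point): Centre of the top of the upright round brass stub on the tab, 10 mm across and 24 tall, 32 mm from the pivot; its top is 43 mm and its foot 19 mm above the bench. The tab's blade is 10 wide and 4 thick and reaches 41 mm from the pivot.
- block0: A reed block (bottom layer): a black acrylic comb between two slightly narrower brass reed plates (black edges show from above), a solid bar 80 (x) x 28 (y) x 16 (z) mm, 0.09 kg. Two or three of these are on the bench. Origin: centre of its underside; z up.
- block1: A reed block (bottom layer): a black acrylic comb between two slightly narrower brass reed plates (black edges show from above), a solid bar 80 (x) x 28 (y) x 16 (z) mm, 0.09 kg. Two or three of these are on the bench. Origin: centre of its underside; z up.
- block2: A reed block (bottom layer): a black acrylic comb between two slightly narrower brass reed plates (black edges show from above), a solid bar 80 (x) x 28 (y) x 16 (z) mm, 0.09 kg. Two or three of these are on the bench. Origin: centre of its underside; z up.
- cover0: A chrome cover plate (top layer): a shallow shell, open underneath and at its ends, 80 (x) x 28 (y) x 12 (z) mm, 0.05 kg. Two or three of these are on the bench, open side down. Origin: centre of its underside; z up.
- cover1: A chrome cover plate (top layer): a shallow shell, open underneath and at its ends, 80 (x) x 28 (y) x 12 (z) mm, 0.05 kg. Two or three of these are on the bench, open side down. Origin: centre of its underside; z up.
- cover2: A chrome cover plate (top layer): a shallow shell, open underneath and at its ends, 80 (x) x 28 (y) x 12 (z) mm, 0.05 kg. Two or three of these are on the bench, open side down. Origin: centre of its underside; z up.
- pick: Steel reed pick with a walnut handle, about 145 mm long, 13 high, lying down; a bystander. Origin under the ferrule.
- reedplate: Dented brass reed plate, 104 x 34 x 4 mm, flat on the bench; a bystander, not to be packed. Origin: centre of its underside.
- jar: Small glass jar, 40 mm across, 50 high; a bystander. Origin: centre of its underside.
- driver: Screwdriver, 150 mm long, lying down; a bystander.
- tin: Round aluminium tin, 54 mm across, 24 high; a bystander. Origin: centre of its underside.
- wax: Block of yellow wax, 45 x 30 x 22 mm; a bystander. Origin: centre of its underside.

How it is judged (in metres and radians):
On the way, in this order (a step that is already met when the one before it is completed fails the run):
1. every reed block lies flat on the case floor (x of block0 in the frame of case between -0.09 and 0.09 m and y of block0 in the frame of case between -0.07 and 0.07 m and z of block0 in the frame of case between 0.002 and 0.011 m and angle between each of block0, block1, block2's own z axis and vertical below 0.15 rad and x of block1 in the frame of case between -0.09 and 0.09 m and y of block1 in the frame of case between -0.07 and 0.07 m and z of block1 in the frame of case between 0.002 and 0.011 m and x of block2 in the frame of case between -0.09 and 0.09 m and y of block2 in the frame of case between -0.07 and 0.07 m and z of block2 in the frame of case between 0.002 and 0.011 m), for 0.2 s.
2. the divider lies level on the corner rests in the case, over the blocks (all of step 1 and x of divider in the frame of case between -0.09 and 0.09 m and y of divider in the frame of case between -0.07 and 0.07 m and z of divider in the frame of case between 0.026 and 0.034 m and angle between divider's own z axis and vertical below 0.05 rad), for 0.2 s.
At the end, for the whole second after the job is handed in: Reed blocks lie flat (0.15 rad) on the case floor (within 5 mm), the divider level (0.05 rad) on the corner rests (4 mm), covers open side down, flat (0.12 rad) on the divider (5 mm), inside the case; tab back across the lid (below 0.6 rad); all at rest (all of step 2 and x of cover0 in the frame of case between -0.09 and 0.09 m and y of cover0 in the frame of case between -0.07 and 0.07 m and z of cover0 in the frame of case between 0.031 and 0.04 m and angle between each of cover0, cover1, cover2's own z axis and vertical below 0.12 rad and x of cover1 in the frame of case between -0.09 and 0.09 m and y of cover1 in the frame of case between -0.07 and 0.07 m and z of cover1 in the frame of case between 0.031 and 0.04 m and x of cover2 in the frame of case between -0.09 and 0.09 m and y of cover2 in the frame of case between -0.07 and 0.07 m and z of cover2 in the frame of case between 0.031 and 0.04 m and value of joint tab below 0.6 rad and linear speed of each of block0, block1, block2, cover0, cover1, cover2, divider below 0.02 m/s); the robot touches nothing.
It fails at once if the divider is pulled out of the lid while the tab still lies across it (z of divider in the frame of lid above 0.02 m and horizontal distance between divider and lid below 0.1 m and value of joint tab below 0.9 rad).
It fails at once if a bystander is shifted by more than 5 cm (distance of any of pick, reedplate, jar, driver, tin, wax from where it was at the start of the episode above 0.05 m).
Of block0, block1, block2 only 2 to 3 are there at a start; the rules pass over those that are not, and their reading is None.
Of cover0, cover1, cover2 only 2 to 3 are there at a start; the rules pass over those that are not, and their reading is None.
At some moment in a run one of block0, block1, block2, cover0, cover1, cover2 may be knocked a few centimetres aside while the robot is not near it.
It also fails if it takes over 210 s, if anything falls off the work surface, if the arm or the gripper's body presses on something with over 40 N, if the wrist force passes 120 N, or if a joint passes its speed limit or range.

## Working session

There is one attempt and no reset: what is moved stays moved. The work goes in short steps, Python scripts to look and compute and a shell command to move; the robot and the scene stay as the last step left them, time stands still between calls to the robot, and variables do not carry over. Pictures are saved under pics/ and viewed, and the job is handed in when it is done.

```bash
ls; mkdir -p pics; cat > h.py <<'E'
import numpy as np, cv2
from workcell import manip, imaging
def snap(n,f):
    m=imaging.camera_model(n); im=imaging.read_camera(n); cv2.imwrite('pics/'+f,im); return im,m
def ray(m,u,v):
    f=210/np.tan(np.radians(m['fov_y'])/2); d=np.array([(u-m['cx'])/f,(v-m['cy'])/f]); x=d.copy()
    for _ in range(30): x=d/(1+m['k1']*(x@x))
    E=np.array(m['extrinsics']); R=E[:3,:3]; t=E[:3,3]
    return -R.T@t, R.T@np.array([x[0],-x[1],-1.])
def onz(m,u,v,z):
    o,d=ray(m,u,v); return o+d*(z-o[2])/d[2]
def proj(m,P):
    E=np.array(m['extrinsics']); p=E[:3,:3]@np.asarray(P,float)+E[:3,3]; x=np.array([p[0],-p[1]])/-p[2]
    x=x*(1+m['k1']*(x@x)); f=210/np.tan(np.radians(m['fov_y'])/2); return x*f+[m['cx'],m['cy']]
E
python3 - <<'E'
from h import *
s=manip.read_state(); print(s['time'],s['tool_pos'],s['gripper_width'],manip.pinch_z); print(np.round(s['ee_rot'],3))
for n in('scene','top','wrist'):
    im,m=snap(n,n+'0.png'); o,d=ray(m,m['cx'],m['cy']); print(n,m['fov_y'],m['k1'],o,d)
E
```

```text
pics
0.0 [0.1643802  0.62840897 0.2304304 ] 0.08525010927810987 0.0187
[[ 0.253  0.967 -0.   ]
 [ 0.967 -0.253 -0.002]
 [-0.002  0.    -1.   ]]
scene 43.64131615764517 -0.05759093665631527 [0.86667686 0.44892805 0.96111455] [-0.32779527 -0.40131912 -0.85527377]
top 46.633718057998216 -0.07838638272408316 [0.29295301 0.01756453 1.09088053] [ 2.05878797e-01  7.14844740e-04 -9.78577237e-01]
wrist 62.13454797458674 -0.09154690353582547 [0.08573334 0.64962407 0.37401478] [ 0.30659668 -0.08003296 -0.94846887]
```

View pics/scene0.png

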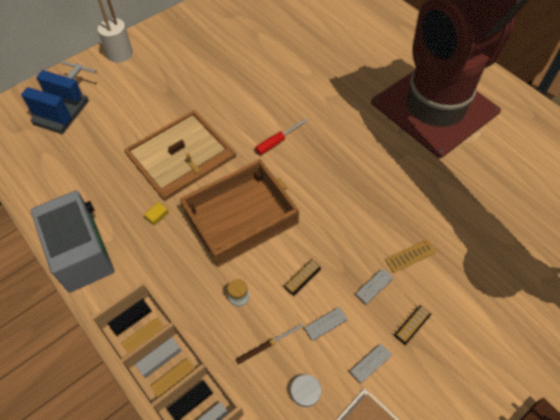

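View pics/top0.png

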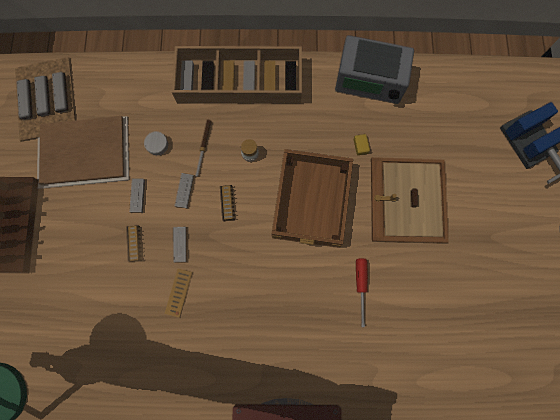

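View pics/wrist0.png

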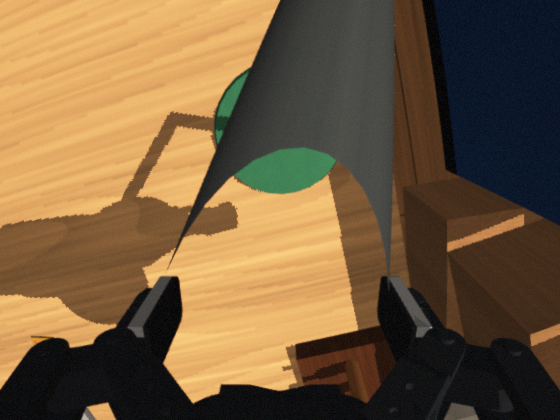

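```bash
python3 - <<'E'
from h import *
im=cv2.imread('pics/top0.png')
cv2.imwrite('pics/t1.png',cv2.resize(im[90:330,0:270],None,fx=2.9,fy=2.5,interpolation=2))
a=im[30:330,:]
cv2.imwrite('pics/t1.png',cv2.resize(im[110:325,110:265],None,fx=2.8,fy=2.8,interpolation=2))
cv2.imwrite('pics/t2.png',cv2.resize(im[120:260,265:465],None,fx=4,fy=4,interpolation=2))
m=imaging.camera_model('top')
for n,u,v,z in [('c',137,195,.012),('c',185,190,.012),('c',180,243,.012),('b',228,202,.016),('b',134,243,.016),('cork',40,95,.02),('lid',409,200,.014),('case',314,198,.05)]: print(n,onz(m,u,v,z)[:2], np.linalg.norm(onz(m,u,v,z)[:2]))
E
```

```text
c [0.57226394 0.34485511] 0.6681400005652168
c [0.58482329 0.23416676] 0.6299621889664041
c [0.46162017 0.23958233] 0.5200892907089905
b [0.55619185 0.13384005] 0.5720686441044099
b [0.45994146 0.34288778] 0.5736882248350403
cork [0.82061971 0.60216295] 1.0178491656478332
lid [ 0.56496241 -0.2797909 ] 0.6304486298459414
case [ 0.55846902 -0.05912507] 0.5615900769450383
```

View pics/t1.png

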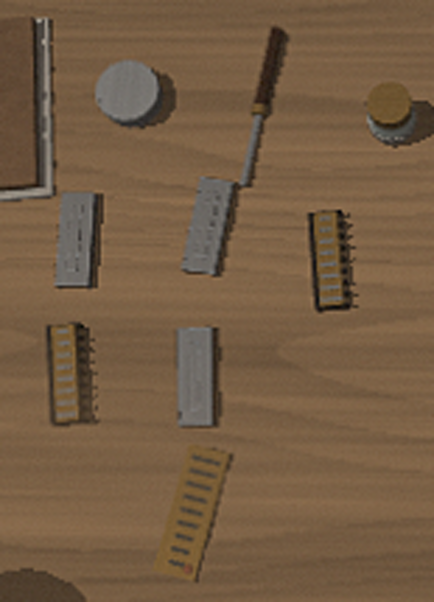

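View pics/t2.png

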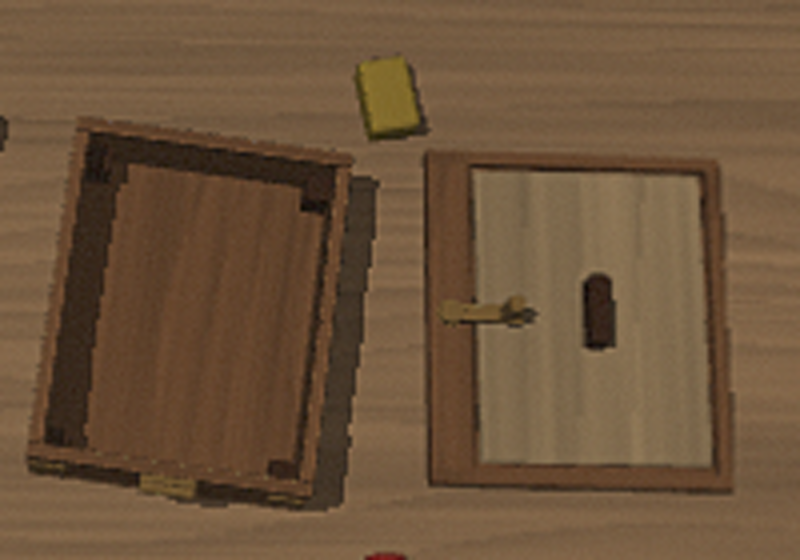

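```bash
python3 -m jog '[[[0.03,-0.036,0.05],[0,0,3],0],[[0.06,-0.07,0.09],[0,0,6],0],[[0.09,-0.1,0.13],[0,0,9],0],[[0.12,-0.14,0.13],[0,0,12],0],[[0.15,-0.17,0.13],[0,0,14.7],0],[[0.18,-0.21,0.13],[0,0,14.7],0],[[0.21,-0.24,0.13],[0,0,14.7],0],[[0.24,-0.28,0.13],[0,0,14.7],0],[[0.27,-0.32,0.13],[0,0,14.7],0],[[0.305,-0.36,0.13],[0,0,14.7],0],[[0.305,-0.36,0.13],[0,0,14.7],0],[[0.305,-0.36,0.13],[0,0,14.7],0],[[0.305,-0.36,0.13],[0,0,14.7],0]]'
python3 - <<'E'
from h import *
s=manip.read_state(); print(s['time'],s['tool_pos'],s['gripper_width'],s['joints']); print(np.round(s['ee_rot'],3))
snap('wrist','w1.png'); snap('top','t3.png')
E
```

```text
time: 1.45
tool_pos: [0.4691, 0.2691, 0.3611]
ee_rot: [[-0.001, 1.0, -0.001], [1.0, 0.001, 0.0], [0.0, -0.001, -1.0]]
contact_force: [0.4, 0.1, -0.1]
gripper_width: 0.0428
1.45 [0.46911328 0.26914747 0.36105123] 0.04278262961117217 [-52.72987829   3.74824551  19.45125913  87.54253275  -1.27079857
  88.95538422  56.7370046 ]
[[-0.001  1.    -0.001]
 [ 1.     0.001  0.   ]
 [ 0.    -0.001 -1.   ]]
```

View pics/w1.png

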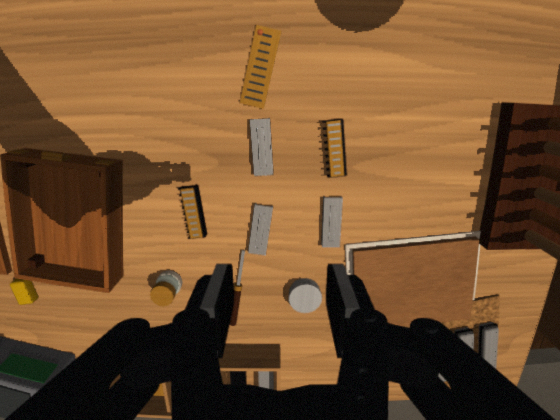

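```bash
cat > seg.py <<'E'
from h import *
def rect(im,m,mask,u0,v0,z,r=45):
    sub=np.zeros_like(mask); u0=int(u0);v0=int(v0); sub[max(0,v0-r):v0+r,max(0,u0-r):u0+r]=mask[max(0,v0-r):v0+r,max(0,u0-r):u0+r]
    sub=cv2.morphologyEx(sub,cv2.MORPH_CLOSE,np.ones((5,5)))
    n,l,st,c=cv2.connectedComponentsWithStats(sub)
    k=min(range(1,n),key=lambda i:np.hypot(*(c[i]-[u0,v0]))+ (1000 if st[i,4]<60 else 0))
    cs,_=cv2.findContours((l==k).astype(np.uint8),0,1)
    pts=np.vstack(cs)[:,0]
    W=np.array([onz(m,*p,z)[:2] for p in pts])
    (c,s,a)=cv2.minAreaRect((W*1e4).astype(np.float32))
    if s[0]<s[1]: a+=90
    a=(a+90)%180-90
    return np.round(np.array(c)/1e4,4),np.round(np.array(sorted(s))/1e4,4),round(a,1)
def masks(im):
    h=cv2.cvtColor(im,cv2.COLOR_BGR2HSV); b,g,r=[im[...,i].astype(int) for i in range(3)]
    gray=((h[...,1]<60)&(h[...,2]>60)).astype(np.uint8)
    return gray,h
E
python3 - <<'E'
from seg import *
im=cv2.imread('pics/w1.png'); m=imaging.camera_model('wrist')
g,h=masks(im)
for u,v in[(262,147),(260,229),(332,221)]: print(im[v,u],h[v,u],rect(im,m,g,u,v,.012))
print(h[100,180],h[150,300])
for u,v in[(191,212),(336,149)]:
    print(h[v-3:v+4,u-14:u+15].tolist()[3])
    cv2.imwrite(f'pics/z{u}.png',cv2.resize(im[v-40:v+40,u-40:u+40],None,fx=6,fy=6,interpolation=0))
imt=cv2.imread('pics/t3.png'); mt=imaging.camera_model('top'); g,h=masks(imt)
for u,v in[(180,243),(185,190),(137,195)]: print(imt[v,u],h[v,u],rect(imt,mt,g,u,v,.012,30))
a=np.hstack([cv2.imread('pics/z191.png')[:,:400],cv2.imread('pics/z336.png')[:,:400]]); cv2.imwrite('pics/z.png',a)
E
```

```text
[128 138 146] [ 17  31 146] (array([0.4583, 0.2457]), array([0.0274, 0.0786]), 3.3)
[117 127 136] [ 16  36 136] (array([0.5832, 0.2418]), array([0.0273, 0.0793]), -8.5)
[120 132 140] [ 18  36 140] (array([0.5707, 0.3499]), array([0.0276, 0.079 ]), 0.3)
[ 15 150 173] [ 16 154 164]
[[15, 146, 178], [15, 150, 173], [15, 152, 173], [14, 154, 176], [15, 152, 166], [15, 151, 145], [15, 158, 108], [17, 164, 67], [17, 187, 112], [17, 172, 150], [16, 146, 150], [17, 135, 145], [17, 138, 146], [17, 148, 146], [17, 151, 147], [17, 159, 152], [17, 167, 153], [17, 182, 151], [17, 190, 153], [17, 193, 153], [18, 191, 119], [15, 169, 62], [12, 75, 17], [140, 109, 14], [12, 98, 13], [10, 139, 22], [15, 162, 101], [15, 152, 163], [15, 153, 175]]
[[15, 151, 76], [13, 152, 69], [17, 184, 50], [15, 128, 20], [19, 128, 16], [20, 139, 22], [15, 197, 83], [18, 196, 143], [17, 194, 167], [17, 195, 166], [18, 192, 163], [18, 204, 160], [18, 194, 160], [17, 191, 163], [17, 190, 164], [17, 199, 163], [17, 194, 164], [18, 196, 163], [17, 196, 168], [17, 193, 164], [17, 187, 120], [17, 141, 38], [9, 92, 39], [14, 151, 118], [15, 154, 161], [15, 159, 165], [15, 153, 163], [16, 152, 168], [15, 155, 163]]
[123 129 132] [ 20  17 132] (array([0.4596, 0.2418]), array([0.0273, 0.0783]), 2.7)
[82 86 90] [15 23 90] (array([0.6026, 0.2294]), array([0.0395, 0.1177]), -9.6)
[26 30 34] [15 60 34] (array([0.5439, 0.3469]), array([0.0188, 0.0278]), -89.6)
```

View pics/z.png

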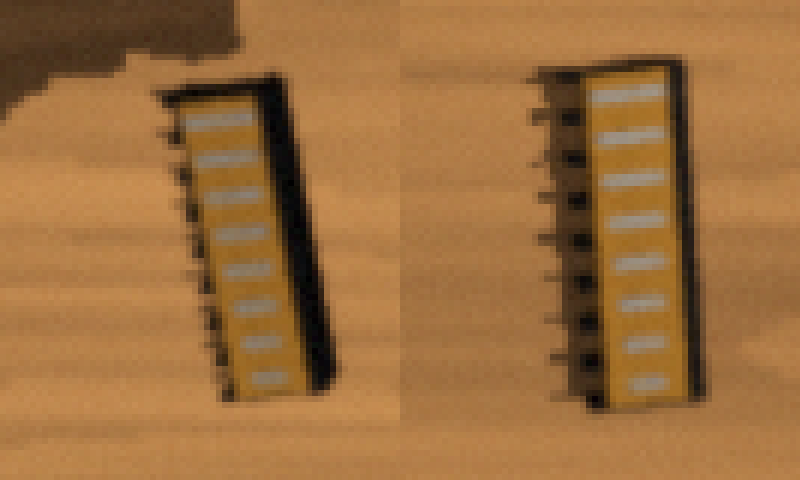

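```bash
cat >> seg.py <<'E'
def brass(im):
    h=masks(im)[1]; return ((abs(h[...,0].astype(int)-17)<=3)&(h[...,1]>178)&(h[...,2]>110)).astype(np.uint8)
E
python3 - <<'E'
from seg import *
im=cv2.imread('pics/w1.png'); m=imaging.camera_model('wrist')
b=brass(im); g=masks(im)[0]
h=masks(im)[1]
for u,v in[(191,212),(336,149)]:
    print(rect(im,m,b,u,v,.016)); print(rect(im,m,b|((h[...,2]<60)).astype(np.uint8),u,v,.016,34))
mt=imaging.camera_model('top')
for p in[(285,149.5),(353,158.7),(272.5,234),(342,246)]: print(onz(mt,*p,.054))
E
```

```text
(array([0.5563, 0.1401]), array([0.0188, 0.0772]), 6.3)
(array([0.5537, 0.1428]), array([0.0294, 0.0819]), 6.8)
(array([0.4596, 0.3495]), array([0.0194, 0.0784]), 6.9)
(array([0.4588, 0.3477]), array([0.0291, 0.0804]), 6.9)
[0.66923622 0.00541231 0.054     ]
[ 0.64902826 -0.14700685  0.054     ]
[0.47650664 0.03142346 0.054     ]
[ 0.45144719 -0.11844277  0.054     ]
```

```bash
python3 -m jog '[[[-0.005,0.04,-0.03],[0,0,4],0.5],[[-0.01,0.077,-0.07],[0,0,6.9],0.5],[[-0.01,0.077,-0.12],[0,0,6.9],0.5],[[-0.01,0.077,-0.17],[0,0,6.9],0.5],[[-0.01,0.077,-0.22],[0,0,6.9],0.5],[[-0.01,0.077,-0.26],[0,0,6.9],0.5],[[-0.01,0.077,-0.26],[0,0,6.9],0.5],[[-0.01,0.077,-0.26],[0,0,6.9],0.5]]'
python3 - <<'E'
from h import *
snap('wrist','w2.png')
E
```

```text
time: 2.35
tool_pos: [0.4589, 0.3467, 0.102]
ee_rot: [[-0.122, 0.992, -0.001], [0.992, 0.122, -0.001], [-0.0, -0.001, -1.0]]
contact_force: [0.6, 0.7, 1.0]
gripper_width: 0.0637
```

View pics/w2.png

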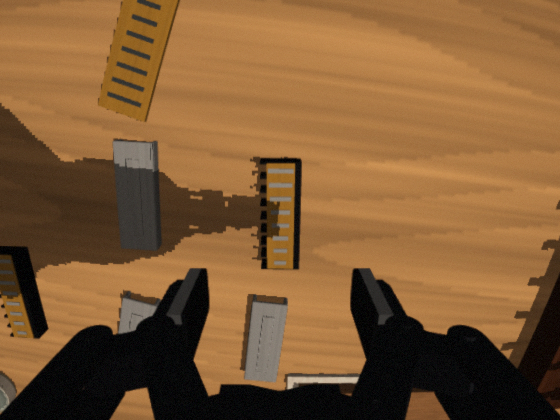

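```bash
python3 - <<'E'
from seg import *
im=cv2.imread('pics/w2.png'); m=imaging.camera_model('wrist')
print(rect(im,m,brass(im),282,215,.016,70))
E
python3 -m jog '[[[0,0,-0.05],[0,0,-2],0.5],[[0,0,-0.085],[0,0,-2],0.5],[[0,0,-0.096],[0,0,-2],0.5],[[0,0,-0.096],[0,0,-2],0.5],[[0,0,-0.096],[0,0,-2],-1],[[0,0,-0.096],[0,0,-2],-1],[[0,0,-0.096],[0,0,-2],-1],[[0,0,-0.096],[0,0,-2],-1],[[0,0,-0.096],[0,0,-2],-1],[[0,0,-0.096],[0,0,-2],-1]]'
```

```text
(array([0.4624, 0.3489]), array([0.0191, 0.078 ]), 6.9)
time: 3.4
tool_pos: [0.4608, 0.347, 0.0078]
ee_rot: [[-0.086, 0.996, 0.003], [0.996, 0.086, 0.003], [0.002, 0.003, -1.0]]
contact_force: [-1.8, -1.9, 10.7]
gripper_width: 0.0261
```

```bash
python3 -m jog '[[[0,0,0.04],[0,0,0],-1],[[0,0,0.08],[0,0,0],-1],[[0,-0.01,0.13],[0,0,0],-1],[[0,-0.04,0.165],[0,0,-2],-1],[[0.01,-0.08,0.19],[0,0,-5],-1],[[0.015,-0.12,0.21],[0,0,-8],-1],[[0.02,-0.16,0.23],[0,0,-11],-1],[[0.02,-0.2,0.25],[0,0,-13],-1],[[0.03,-0.24,0.28],[0,0,-13],-1],[[0.03,-0.28,0.3],[0,0,-13],-1],[[0.03,-0.32,0.326],[0,0,-13],-1],[[0.03,-0.365,0.326],[0,0,-13],-1],[[0.03,-0.395,0.326],[0,0,-13],-1],[[0.03,-0.395,0.326],[0,0,-13],-1],[[0.03,-0.395,0.326],[0,0,-13],-1]]'
python3 - <<'E'
from h import *
snap('wrist','w3.png')
E
```

```text
time: 4.9
tool_pos: [0.4893, -0.0497, 0.332]
ee_rot: [[0.142, 0.99, 0.001], [0.99, -0.142, 0.001], [0.001, 0.001, -1.0]]
contact_force: [-0.1, 0.1, -1.4]
gripper_width: 0.026
```

View pics/w3.png

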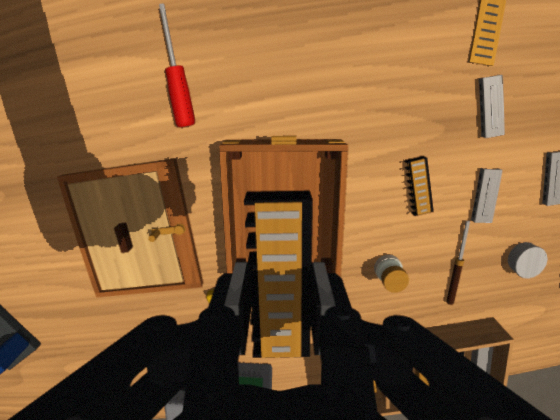

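```bash
python3 - <<'E'
from h import *
im=cv2.imread('pics/w3.png')
cv2.imwrite('pics/z3.png',cv2.resize(im[125:285,205:365],None,fx=3.7,fy=3.7,interpolation=2))
cv2.imwrite('pics/z4.png',cv2.resize(im[150:305,50:215],None,fx=3.8,fy=3.8,interpolation=2))
E
```

```text
(no output)
```

View pics/z3.png

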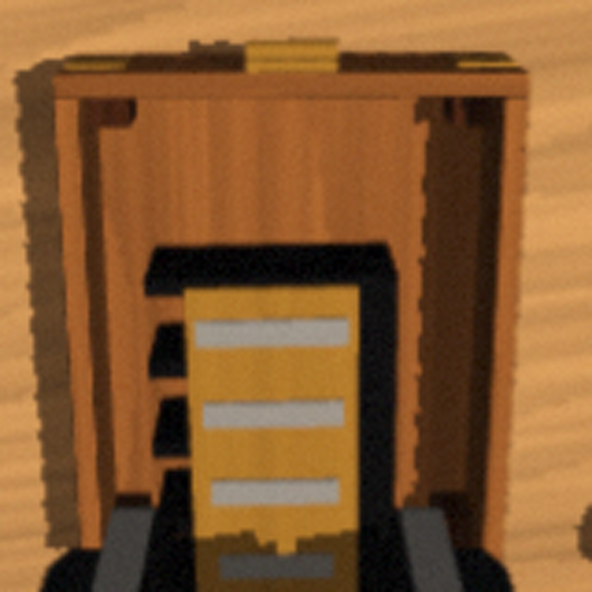

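View pics/z4.png

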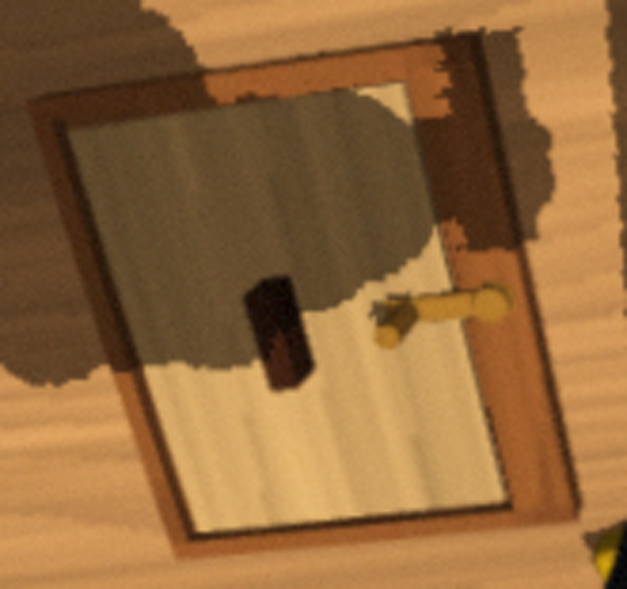

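```bash
python3 - <<'E'
from h import *
m=imaging.camera_model('wrist')
def w(x,y,z,o=(205,125),k=3.7): return onz(m,o[0]+x/k-.36,o[1]+y/k-.36,z)
n=['oL','oR','iL','iR','oLl','oRl']
P=[w(*p,.054)[:2] for p in [(57,72),(527,72),(77,97),(505,97),(83,540),(502,545)]]
for a,b in zip(n,P): print(a,np.round(b,4))
P=dict(zip(n,P))
print('w',np.linalg.norm(P['oL']-P['oR']),np.linalg.norm(P['iL']-P['iR']))
for a,b in[('oL','oLl'),('oR','oRl'),('oL','oR')]:
    d=P[b]-P[a]; print(np.degrees(np.arctan2(d[1],d[0])))
yaw=np.radians(-8); ex=np.array([np.cos(yaw),np.sin(yaw)])
print('centre',(P['oL']+P['oR'])/2+.098*ex,(P['iL']+P['iR'])/2+.09*ex)
q=lambda x,y,z:np.round(w(x,y,z,(50,150),3.8)[:2],4)
print('lid o',q(30,102,.014),q(480,32,.014),q(180,556,.014),q(578,518,.014))
print('divider', q(75,130,.011),q(405,85,.011),q(195,530,.011),q(505,503,.011))
print('handle top',q(262,290,.031),q(290,380,.031),'stub top',q(388,335,.043),'pivot',q(490,302,.019))
E
```

```text
oL [ 0.4556 -0.1148]
oR [0.4769 0.0369]
iL [ 0.4646 -0.1098]
iR [0.4841 0.029 ]
oLl [ 0.6246 -0.1382]
oRl [0.6483 0.0142]
w 0.1531862508086911 0.14019986901029907
-7.871126846024921
-7.525677275850544
82.01070427134671
centre [ 0.56327557 -0.05258861] [ 0.56344262 -0.0529285 ]
lid o [ 0.4689 -0.3594] [ 0.4696 -0.1846] [ 0.663  -0.3617] [ 0.6658 -0.1911]
divider [ 0.4824 -0.3471] [ 0.4848 -0.2171] [ 0.6533 -0.3531] [ 0.6569 -0.22  ]
handle top [ 0.548  -0.2816] [ 0.5845 -0.2814] stub top [ 0.5674 -0.2337] pivot [ 0.5684 -0.2026]
```

```bash
python3 -m jog '[[[0.03,0.01,-0.03],[0,0,0.3],-1],[[0.06,0.022,-0.07],[0,0,0.3],-1],[[0.077,0.022,-0.12],[0,0,0.3],-1],[[0.077,0.022,-0.17],[0,0,0.3],-1],[[0.077,0.022,-0.22],[0,0,0.3],-1],[[0.077,0.022,-0.25],[0,0,0.3],-1],[[0.077,0.022,-0.28],[0,0,0.3],-1],[[0.077,0.022,-0.305],[0,0,0.3],-1],[[0.077,0.022,-0.314],[0,0,0.3],-1],[[0.077,0.022,-0.318],[0,0,0.3],-1],[[0.077,0.022,-0.318],[0,0,0.3],-1],[[0.077,0.022,-0.318],[0,0,0.3],-1]]'
```

```text
time: 6.15
tool_pos: [0.5673, -0.0262, 0.0143]
ee_rot: [[0.134, 0.991, 0.001], [0.991, -0.134, 0.001], [0.001, 0.001, -1.0]]
contact_force: [0.1, 0.1, -0.9]
gripper_width: 0.0262
```

Lower 2 mm more, release, and rise to a viewing height toward block A.

```bash
python3 -m jog '[[[0,0,-0.002],[0,0,0],-1],[[0,0,-0.002],[0,0,0],-0.15],[[0,0,-0.002],[0,0,0],-0.15],[[0,0,-0.002],[0,0,0],-0.15],[[0,0,0.02],[0,0,0],-0.15],[[0,0,0.06],[0,0,0],-0.15],[[0,0,0.11],[0,0,4],-0.1],[[0,0.04,0.15],[0,0,9],0.2],[[0,0.08,0.15],[0,0,14],0.5],[[0,0.12,0.15],[0,0,14],0.5],[[0,0.15,0.15],[0,0,14],0.5],[[-0.01,0.168,0.12],[0,0,14],0.5],[[-0.01,0.168,0.1],[0,0,14],0.5],[[-0.01,0.168,0.1],[0,0,14],0.5]]'
python3 - <<'E'
from seg import *
s=manip.read_state(); print(s['tool_pos'])
im,m=snap('wrist','w4.png'); snap('scene','s4.png')
print(rect(im,m,brass(im),280,225,.016,70))
E
```

```text
time: 7.55
tool_pos: [0.5544, 0.1411, 0.1107]
ee_rot: [[-0.11, 0.994, -0.004], [0.994, 0.11, -0.002], [-0.002, -0.005, -1.0]]
contact_force: [0.0, -1.0, 0.4]
gripper_width: 0.0642
[0.5543949  0.14112146 0.11067188]
(array([0.556 , 0.1389]), array([0.019 , 0.0781]), 6.1)
```

View pics/w4.png

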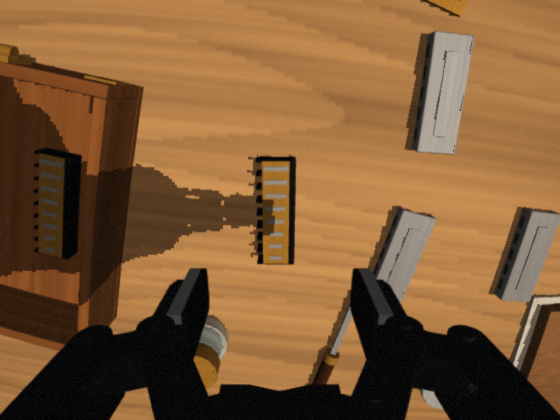

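View pics/s4.png

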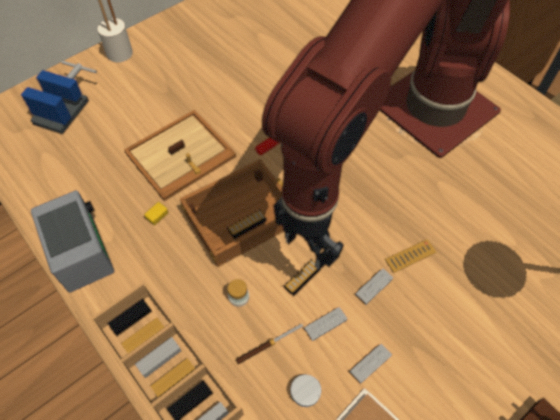

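```bash
python3 -m jog '[[[0,-0.001,-0.05],[0,0,0],0.5],[[0,-0.001,-0.09],[0,0,0],0.5],[[0,-0.001,-0.106],[0,0,0],0.5],[[0,-0.001,-0.106],[0,0,0],0.5],[[0,-0.001,-0.106],[0,0,0],-1],[[0,-0.001,-0.106],[0,0,0],-1],[[0,-0.001,-0.106],[0,0,0],-1],[[0,-0.001,-0.106],[0,0,0],-1],[[0,-0.001,-0.106],[0,0,0],-1],[[0,-0.001,-0.106],[0,0,0],-1]]'
```

```text
time: 8.65
tool_pos: [0.5581, 0.1403, 0.0097]
ee_rot: [[-0.109, 0.994, 0.003], [0.994, 0.109, 0.002], [0.001, 0.003, -1.0]]
contact_force: [-2.6, -0.4, 8.5]
gripper_width: 0.0257
```

```bash
python3 -m jog '[[[0,0,0.04],[0,0,0],-1],[[0,0,0.09],[0,0,0],-1],[[0,-0.02,0.13],[0,0,-2],-1],[[0,-0.06,0.14],[0,0,-7],-1],[[0,-0.1,0.14],[0,0,-12],-1],[[0,-0.14,0.14],[0,0,-14],-1],[[0.001,-0.18,0.14],[0,0,-14],-1],[[0.002,-0.215,0.14],[0,0,-14],-1],[[0.002,-0.22,0.12],[0,0,-14],-1],[[0.002,-0.22,0.09],[0,0,-14],-1],[[0.002,-0.22,0.05],[0,0,-14],-1],[[0.002,-0.22,0.02],[0,0,-14],-1],[[0.002,-0.22,0.009],[0,0,-14],-1],[[0.002,-0.22,0.007],[0,0,-14],-1],[[0.002,-0.22,0.005],[0,0,-14],-1]]'
```

```text
time: 10.15
tool_pos: [0.5591, -0.0803, 0.0145]
ee_rot: [[0.135, 0.991, 0.001], [0.991, -0.135, 0.001], [0.001, 0.001, -1.0]]
contact_force: [-14.1, 0.8, 32.9]
gripper_width: 0.026
```

```bash
python3 -m jog '[[[0,0,0.001],[0,0,0],-0.15],[[0,0,0.001],[0,0,0],-0.15],[[0,0,0.001],[0,0,0],-0.15],[[0,0,0.02],[0,0,0],-0.15],[[0,0,0.06],[0,0,0],-0.15],[[0,0,0.11],[0,0,0],-0.15],[[-0.02,0,0.16],[0,0,4],-0.15],[[-0.04,0,0.21],[0,0,8],-0.5],[[-0.06,-0.04,0.24],[0,0,8],-1],[[-0.06,-0.08,0.24],[0,0,8],-1],[[-0.06,-0.12,0.24],[0,0,8],-1],[[-0.06,-0.15,0.24],[0,0,8],-1],[[-0.06,-0.15,0.24],[0,0,8],-1],[[-0.06,-0.15,0.24],[0,0,8],-1]]'
python3 - <<'E'
from seg import *
s=manip.read_state(); print(s['tool_pos'])
im,m=snap('wrist','w5.png'); snap('scene','s5.png');snap('top','t5.png')
import json; json.dump({k:(np.array(v).tolist()) for k,v in m.items()},open('m5.json','w'))
E
```

```text
time: 11.55
tool_pos: [0.4982, -0.2308, 0.2524]
ee_rot: [[-0.002, 1.0, -0.0], [1.0, 0.002, -0.0], [-0.0, -0.0, -1.0]]
contact_force: [-0.1, 0.3, -0.4]
gripper_width: 0.0001
[ 0.49820152 -0.23076057  0.25242892]
```

View pics/w5.png

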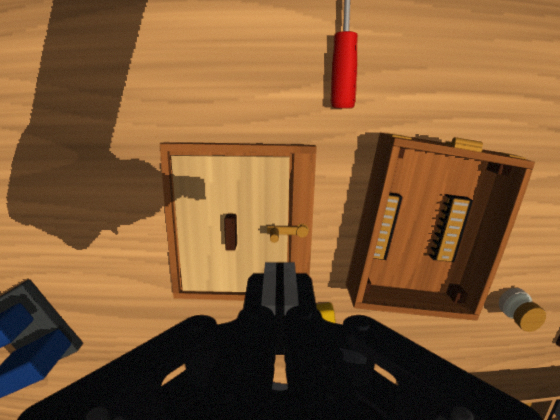

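View pics/t5.png

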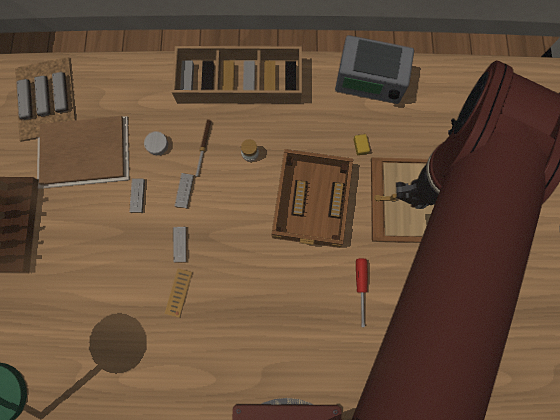

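```bash
python3 - <<'E'
from h import *
im=cv2.imread('pics/w5.png')
cv2.imwrite('pics/z5.png',cv2.resize(im[135:305,155:325],None,fx=3.5,fy=3.5,interpolation=2))
cv2.imwrite('pics/z6.png',cv2.resize(im[120:325,340:540],None,fx=2.9,fy=2.9,interpolation=2))
E
```

```text
(no output)
```

View pics/z5.png

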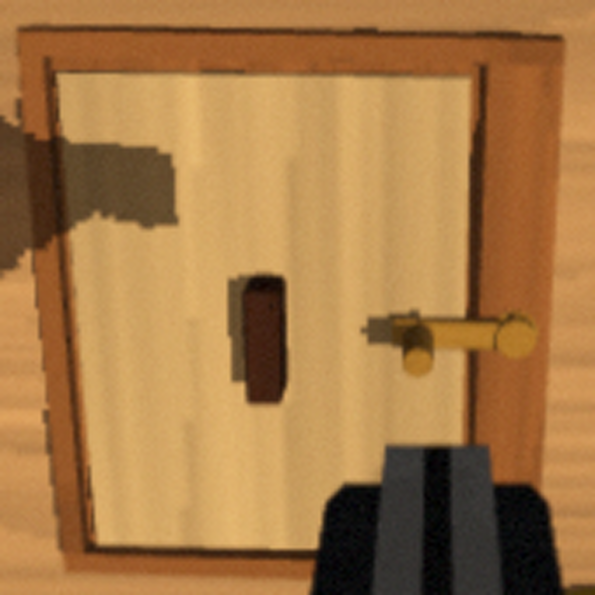

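View pics/z6.png

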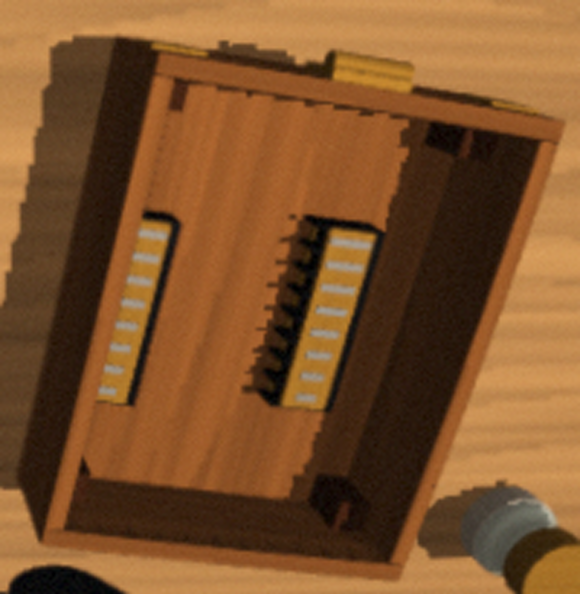

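```bash
cat > m5.py <<'E'
from h import *
import json
m=json.load(open('m5.json')); m['extrinsics']=np.array(m['extrinsics'])
def w(x,y,z,o=(155,135),k=3.5): return np.round(onz(m,o[0]+x/k-.36,o[1]+y/k-.36,z)[:2],4)
E
python3 - <<'E'
from m5 import *
print('stubtop',w(418,360,.043),'pivot',w(516,335,.022),'blade end',w(394,327,.019))
print('handle top',w(265,293,.031),w(265,403,.031),w(246,350,.031),w(285,350,.031))
print('lid',w(20,30,.014),w(563,38,.014),w(65,568,.014))
print('div',w(55,72,.011),w(472,78,.011),w(95,547,.011))
c=lambda x,y:w(x,y,.054,(340,120),2.9)
P=[c(158,60),c(565,128),c(43,543),c(400,578)]; print(P,np.mean(P,0))
E
```

```text
stubtop [ 0.5667 -0.2355] pivot [ 0.5666 -0.2035] blade end [ 0.5651 -0.2438]
handle top [ 0.5489 -0.2844] [ 0.5874 -0.2861] [ 0.5686 -0.2914] [ 0.5685 -0.2787]
lid [ 0.4675 -0.361 ] [ 0.4702 -0.1905] [ 0.6624 -0.3653]
div [ 0.4814 -0.3518] [ 0.4834 -0.2187] [ 0.6551 -0.3542]
[array([ 0.4587, -0.1173]), array([0.4794, 0.0375]), array([ 0.649 , -0.1427]), array([0.6699, 0.011 ])] [ 0.56425  -0.052875]
```

```bash
python3 - <<'E'
from m5 import *
from seg import rect,brass
im=cv2.imread('pics/w5.png')
print(rect(im,m,brass(im),453,228,.022,50))
print(rect(im,m,brass(im),387,228,.022,40))
# top view case corners and blocks
im=cv2.imread('pics/t5.png'); cv2.imwrite('pics/z7.png',cv2.resize(im[140:250,265:360],None,fx=5.4,fy=5.4,interpolation=2))
E
```

```text
(array([ 0.57 , -0.025]), array([0.0194, 0.0837]), -6.7)
(array([ 0.5652, -0.1031]), array([0.0312, 0.0789]), -14.8)
```

View pics/z7.png

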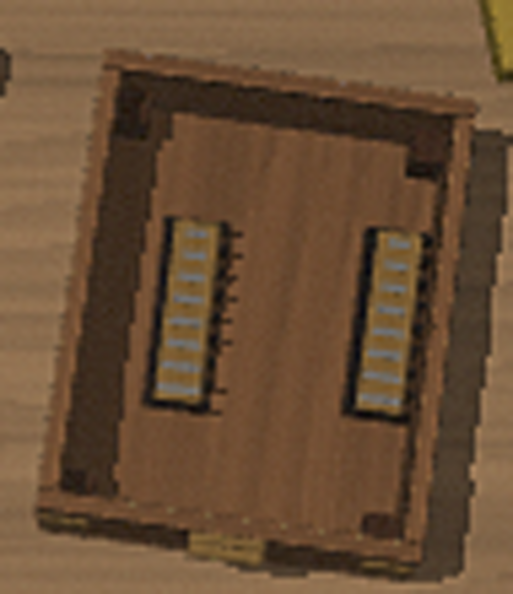

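```bash
python3 -m jog '[[[0.04,-0.003,-0.02],[0,0,0],-1],[[0.08,-0.006,-0.05],[0,0,0],-1],[[0.094,-0.006,-0.09],[0,0,0],-1],[[0.094,-0.006,-0.13],[0,0,0],-1],[[0.094,-0.006,-0.17],[0,0,0],-1],[[0.094,-0.006,-0.2],[0,0,0],-1],[[0.094,-0.006,-0.222],[0,0,0],-1],[[0.094,-0.006,-0.226],[0,0,0],-1],[[0.094,-0.006,-0.226],[0,0,0],-1]]'
python3 - <<'E'
from h import *
snap('scene','s6.png')
im,m=snap('wrist','w6.png'); 
E
```

```text
time: 12.6
tool_pos: [0.5925, -0.2352, 0.0262]
ee_rot: [[-0.005, 1.0, -0.001], [1.0, 0.005, 0.0], [0.0, -0.001, -1.0]]
contact_force: [-0.1, 0.2, 0.3]
gripper_width: 0.0004
```

View pics/w6.png

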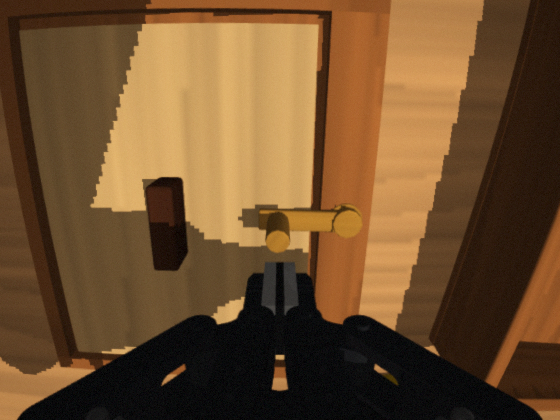

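```bash
python3 -m jog '[[[-0.008,0,0],[0,0,0],-1],[[-0.014,0,0],[0,0,0],-1],[[-0.02,0.002,0],[0,0,0],-1],[[-0.026,0.004,0],[0,0,0],-1],[[-0.032,0.006,0],[0,0,0],-1],[[-0.038,0.008,0],[0,0,0],-1],[[-0.041,0.009,0],[0,0,0],-1],[[-0.041,0.009,0],[0,0,0],-1]]'
python3 - <<'E'
from h import *
im,m=snap('wrist','w7.png'); 
E
```

```text
time: 13.5
tool_pos: [0.5549, -0.2234, 0.0269]
ee_rot: [[-0.008, 1.0, 0.006], [1.0, 0.008, 0.003], [0.003, 0.006, -1.0]]
contact_force: [13.9, 9.4, -3.5]
gripper_width: -0.0001
```

View pics/w7.png

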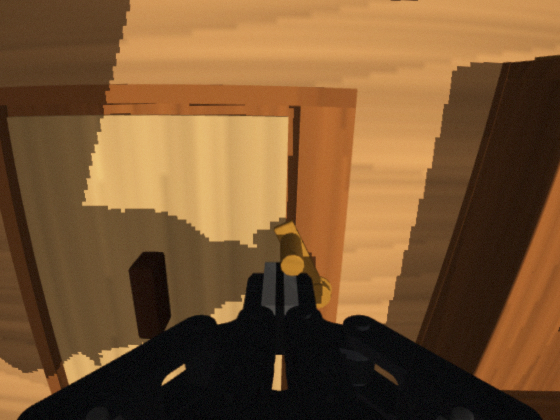

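```bash
python3 -m jog '[[[0.006,0,0.01],[0,0,0],-1],[[0.006,-0.005,0.045],[0,0,0],-1],[[-0.01,-0.02,0.05],[0,0,0],-1],[[-0.016,-0.024,0.05],[0,0,0],-1],[[-0.016,-0.024,0.02],[0,0,0],-1],[[-0.016,-0.024,0],[0,0,0],-1],[[-0.016,-0.016,0],[0,0,0],-1],[[-0.017,-0.009,0],[0,0,0],-1],[[-0.017,-0.003,0],[0,0,0],-1],[[-0.017,0.002,0],[0,0,0],-1],[[-0.017,0.004,0],[0,0,0],-1],[[-0.017,0.004,0],[0,0,0],-1]]'
python3 - <<'E'
from h import *
im,m=snap('wrist','w8.png'); 
E
```

```text
time: 14.75
tool_pos: [0.5351, -0.2225, 0.0268]
ee_rot: [[-0.005, 1.0, 0.001], [1.0, 0.005, 0.0], [0.0, 0.001, -1.0]]
contact_force: [0.2, 0.3, 0.4]
gripper_width: -0.0
```

View pics/w8.png

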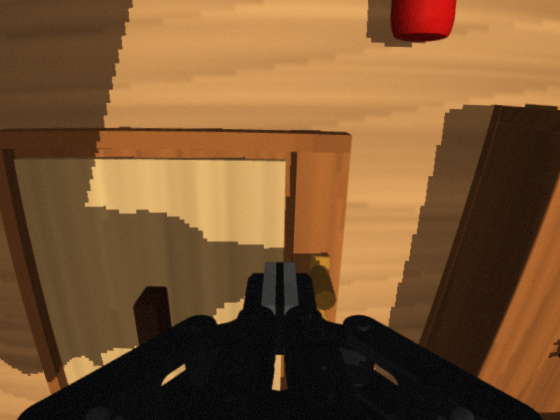

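```bash
python3 -m jog '[[[0,-0.006,0.01],[0,0,0],-1],[[0,-0.01,0.05],[0,0,0],-1],[[0,-0.03,0.09],[0,0,0],-0.5],[[0.02,-0.055,0.1],[0,0,0],0],[[0.032,-0.062,0.1],[0,0,-1],0],[[0.032,-0.062,0.08],[0,0,-1],0],[[0.032,-0.062,0.08],[0,0,-1],0]]'
python3 - <<'E'
from h import *
im,m=snap('wrist','w9.png'); snap('scene','s9.png')
P=onz(m,0,0,.03)
E
```

```text
time: 15.5
tool_pos: [0.5654, -0.2855, 0.105]
ee_rot: [[0.014, 1.0, -0.003], [1.0, -0.014, 0.0], [0.0, -0.003, -1.0]]
contact_force: [0.1, 0.5, -0.7]
gripper_width: 0.0424
```

View pics/w9.png

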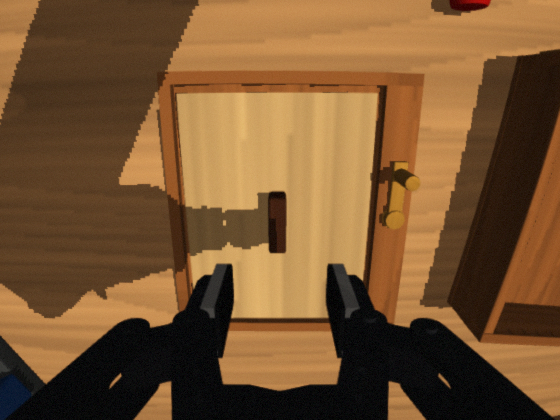

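View pics/s9.png

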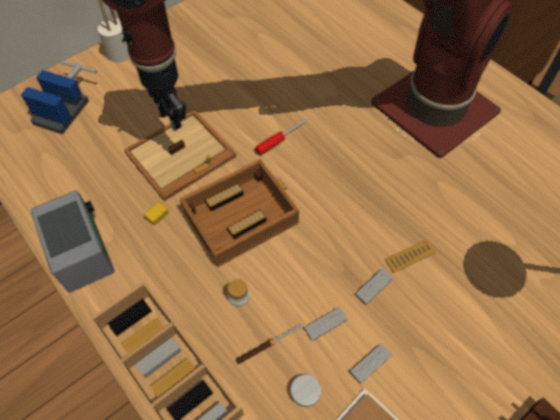

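```bash
python3 - <<'E'
from h import *
im=cv2.imread('pics/w9.png'); m=imaging.camera_model('wrist')
g=(im.max(2)<75).astype(np.uint8); s=np.zeros_like(g); s[185:260,266:292]=g[185:260,266:292]
ys,xs=np.nonzero(s); print(xs.min(),xs.max(),ys.min(),ys.max())
print(onz(m,277,193,.031),onz(m,277,250,.031),onz(m,269,215,.031),onz(m,285.5,215,.031))
for p in [(178,93),(379,93),(190,318),(367,318)]: print(onz(m,*p,.011)[:2])
E
python3 -m jog '[[[0.001,0,-0.04],[0,0,0],0],[[0.002,0,-0.075],[0,0,0],0],[[0.002,0,-0.088],[0,0,0],0],[[0.002,0,-0.089],[0,0,0],0],[[0.002,0,-0.089],[0,0,0],-1],[[0.002,0,-0.089],[0,0,0],-1],[[0.002,0,-0.089],[0,0,0],-1],[[0.002,0,-0.089],[0,0,0],-1],[[0.002,0,-0.089],[0,0,0],-1],[[0.002,0,-0.089],[0,0,0],-1]]'
```

```text
268 285 192 252
[ 0.54613877 -0.28615619  0.031     ] [ 0.58693431 -0.28677481  0.031     ] [ 0.5612718  -0.29171561  0.031     ] [ 0.56141856 -0.28072305  0.031     ]
[ 0.48202946 -0.35083293]
[ 0.48377314 -0.21782631]
[ 0.65695222 -0.3593646 ]
[ 0.65893134 -0.21410747]
time: 16.6
tool_pos: [0.5696, -0.286, 0.0196]
ee_rot: [[0.013, 1.0, 0.003], [1.0, -0.013, -0.001], [-0.001, 0.003, -1.0]]
contact_force: [-1.3, -0.0, 5.9]
gripper_width: 0.0099
```

```bash
python3 -m jog '[[[0,0,0.01],[0,0,0],-1],[[0,0,0.03],[0,0,0],-1],[[0,0,0.06],[0,0,0],-1],[[0,0,0.1],[0,0,0],-1],[[0,0.02,0.14],[0,0,0],-1],[[0,0.06,0.15],[0,0,-2],-1],[[0,0.1,0.15],[0,0,-4],-1],[[0,0.14,0.15],[0,0,-6],-1],[[-0.001,0.18,0.15],[0,0,-7],-1],[[-0.002,0.22,0.15],[0,0,-7],-1],[[-0.002,0.2315,0.15],[0,0,-7],-1],[[-0.002,0.2315,0.15],[0,0,-7],-1],[[-0.002,0.2315,0.15],[0,0,-7],-1]]'
python3 - <<'E'
from h import *
im,m=snap('wrist','w10.png'); snap('scene','s10.png')
import json; json.dump({k:(np.array(v).tolist()) for k,v in m.items()},open('m10.json','w'))
E
```

```text
time: 17.9
tool_pos: [0.5665, -0.055, 0.1681]
ee_rot: [[0.136, 0.991, 0.001], [0.991, -0.136, -0.0], [-0.0, 0.001, -1.0]]
contact_force: [0.1, -0.9, -0.0]
gripper_width: 0.0103
```

View pics/w10.png

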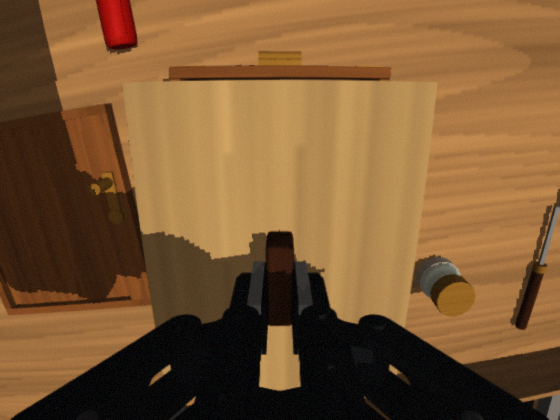

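View pics/s10.png

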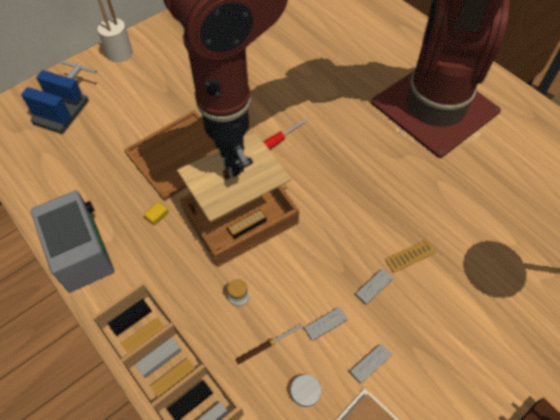

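```bash
python3 - <<'E'
from h import *
import json
m=json.load(open('m10.json')); m['extrinsics']=np.array(m['extrinsics'])
im=cv2.imread('pics/w10.png')
cv2.imwrite('pics/z10.png',cv2.resize(np.hstack([im[40:120,110:210],im[40:120,360:460]]),None,fx=4,fy=4,interpolation=2))
yaw=np.radians(-7.8); ex=np.array([np.cos(yaw),np.sin(yaw)]);ey=np.array([-ex[1],ex[0]])
D=[onz(m,*p,.1595)[:2] for p in[(125,83),(437,83),(151,318),(410,300)]]; C=[onz(m,*p,.054)[:2] for p in[(169,68),(391,68)]]
T=np.array([.5665,-.055])
for n,P in(('D',D),('C',C)):
    for p in P: print(n,p,[round(float((p-T)@e),4) for e in(ex,ey)])
    d=P[1]-P[0]; print(np.linalg.norm(d),np.degrees(np.arctan2(d[1],d[0]))-90)
E
```

```text
D [ 0.47150689 -0.10710083] [-0.087, -0.0645]
D [0.48923119 0.02335827] [-0.0872, 0.0671]
D [ 0.58647767 -0.12519916] [0.0293, -0.0668]
D [0.59376974 0.00977357] [0.0182, 0.0679]
0.1316576191382048 -7.736890058189346
C [ 0.45682102 -0.11739729] [-0.1002, -0.0767]
C [0.47780657 0.03687226] [-0.1003, 0.079]
0.15569036199936231 -7.746491911934328
```

View pics/z10.png

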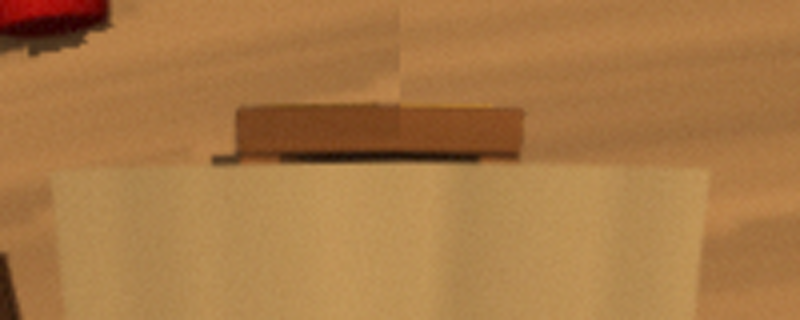

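```bash
python3 -m jog '[[[-0.001,0,-0.03],[0,0,0],-1],[[-0.001,0,-0.06],[0,0,0],-1],[[-0.001,0,-0.08],[0,0,0],-1],[[-0.001,0,-0.095],[0,0,0],-1],[[-0.001,0,-0.105],[0,0,0],-1],[[-0.001,0,-0.113],[0,0,0],-1],[[-0.001,0,-0.118],[0,0,0],-1],[[-0.001,0,-0.122],[0,0,0],-1],[[-0.001,0,-0.122],[0,0,0],-1],[[-0.001,0,-0.122],[0,0,0],-1]]'
```

```text
time: 19.0
tool_pos: [0.5657, -0.0537, 0.0457]
ee_rot: [[0.135, 0.991, 0.001], [0.991, -0.135, 0.0], [0.0, 0.001, -1.0]]
contact_force: [-0.6, -0.3, -1.6]
gripper_width: 0.01
```

```bash
python3 -m jog '[[[0,0,-0.001],[0,0,0],-1],[[0,0,-0.002],[0,0,0],-1],[[0,0,-0.002],[0,0,0],-1],[[0,0,-0.002],[0,0,0],-0.3],[[0,0,-0.002],[0,0,0],-0.3],[[0,0,-0.002],[0,0,0],-0.3],[[0,0,0.01],[0,0,0],-0.3],[[0,0,0.04],[0,0,0],-0.3],[[0,0,0.09],[0,0,0],-0.3],[[-0.03,0,0.13],[0,0,0],-0.3],[[-0.06,0,0.17],[0,0,0],-0.3],[[-0.08,0,0.2],[0,0,0],-0.3],[[-0.08,0,0.2],[0,0,0],-0.3]]'
python3 - <<'E'
from h import *
im,m=snap('wrist','w11.png'); snap('scene','s11.png'); snap('top','t11.png')
import json; json.dump({k:(np.array(v).tolist()) for k,v in m.items()},open('m11.json','w'))
E
```

```text
time: 20.3
tool_pos: [0.4856, -0.0547, 0.2501]
ee_rot: [[0.136, 0.991, 0.007], [0.991, -0.136, 0.005], [0.006, 0.006, -1.0]]
contact_force: [0.6, -0.3, 0.4]
gripper_width: 0.0298
```

View pics/w11.png

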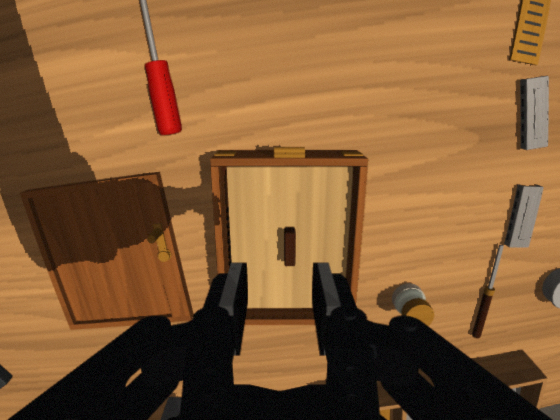

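View pics/s11.png

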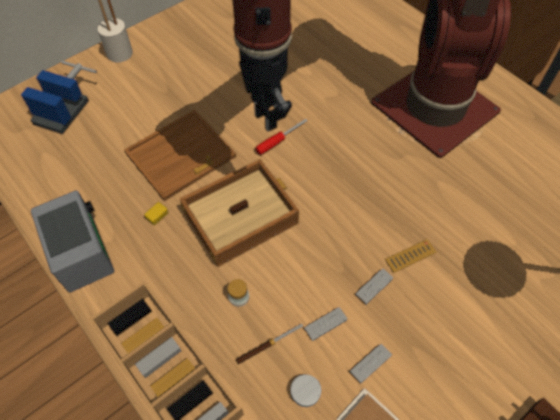

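View pics/t11.png

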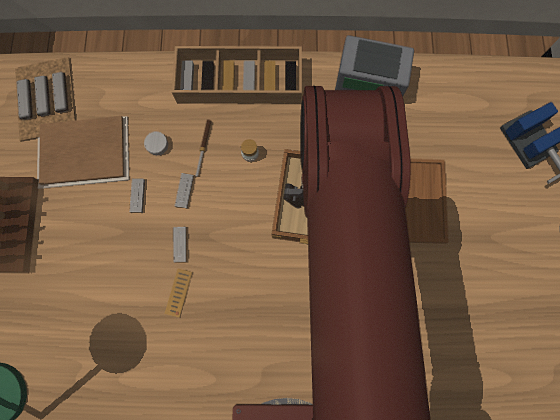

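```bash
python3 -m jog '[[[0,0.04,0],[0,0,4],0],[[0,0.08,0],[0,0,8],0.3],[[-0.01,0.12,0],[0,0,10.8],0.5],[[-0.02,0.16,-0.01],[0,0,10.8],0.5],[[-0.026,0.2,-0.03],[0,0,10.8],0.5],[[-0.026,0.24,-0.05],[0,0,10.8],0.5],[[-0.026,0.27,-0.08],[0,0,10.8],0.5],[[-0.026,0.298,-0.11],[0,0,10.8],0.5],[[-0.026,0.298,-0.14],[0,0,10.8],0.5],[[-0.026,0.298,-0.14],[0,0,10.8],0.5],[[-0.026,0.298,-0.14],[0,0,10.8],0.5]]'
python3 - <<'E'
from seg import *
im,m=snap('wrist','w12.png')
print(rect(im,m,masks(im)[0],280,220,.012,75))
E
```

```text
time: 21.55
tool_pos: [0.4595, 0.243, 0.1046]
ee_rot: [[-0.052, 0.999, -0.002], [0.999, 0.052, -0.003], [-0.003, -0.002, -1.0]]
contact_force: [0.7, -0.5, 0.6]
gripper_width: 0.0644
(array([0.4585, 0.2443]), array([0.0276, 0.0794]), 3.1)
```

View pics/w12.png

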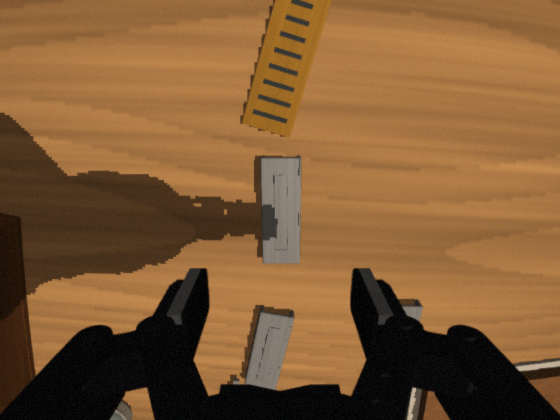

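```bash
python3 -m jog '[[[0,0,-0.05],[0,0,0],0.5],[[-0.001,0,-0.085],[0,0,0],0.5],[[-0.001,0,-0.098],[0,0,0],0.5],[[-0.001,0,-0.098],[0,0,0],0.5],[[-0.001,0,-0.098],[0,0,0],-1],[[-0.001,0,-0.098],[0,0,0],-1],[[-0.001,0,-0.098],[0,0,0],-1],[[-0.001,0,-0.098],[0,0,0],-1],[[-0.001,0,-0.098],[0,0,0],-1],[[-0.001,0,-0.098],[0,0,0],-1]]'
```

```text
time: 22.6
tool_pos: [0.4597, 0.2451, 0.0095]
ee_rot: [[-0.053, 0.999, 0.002], [0.999, 0.053, 0.002], [0.002, 0.002, -1.0]]
contact_force: [-2.7, -1.3, 13.0]
gripper_width: 0.0249
```

```bash
python3 -m jog '[[[0,0,0.03],[0,0,0],-1],[[0,0,0.07],[0,0,0],-1],[[0,-0.01,0.11],[0,0,0],-1],[[0.02,-0.045,0.13],[0,0,-4],-1],[[0.04,-0.085,0.13],[0,0,-8],-1],[[0.06,-0.125,0.13],[0,0,-10.8],-1],[[0.08,-0.165,0.13],[0,0,-10.8],-1],[[0.1,-0.205,0.13],[0,0,-10.8],-1],[[0.125,-0.24,0.13],[0,0,-10.8],-1],[[0.15,-0.273,0.13],[0,0,-10.8],-1],[[0.15,-0.273,0.13],[0,0,-10.8],-1],[[0.15,-0.273,0.1],[0,0,-10.8],-1],[[0.15,-0.273,0.07],[0,0,-10.8],-1],[[0.15,-0.273,0.05],[0,0,-10.8],-1],[[0.15,-0.273,0.044],[0,0,-10.8],-1],[[0.15,-0.273,0.044],[0,0,-10.8],-1]]'
python3 - <<'E'
from h import *
im,m=snap('wrist','w13.png'); snap('scene','s13.png')
E
```

```text
time: 24.2
tool_pos: [0.6082, -0.0283, 0.0515]
ee_rot: [[0.135, 0.991, -0.001], [0.991, -0.135, 0.0], [0.0, -0.001, -1.0]]
contact_force: [-0.6, -0.8, -1.0]
gripper_width: 0.0246
```

View pics/w13.png

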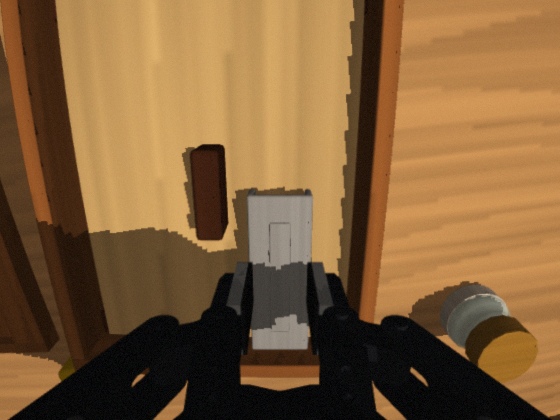

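```bash
python3 -m jog '[[[0,0,-0.003],[0,0,0],-1],[[0,0,-0.0055],[0,0,0],-1],[[0,0,-0.0065],[0,0,0],-1],[[0,0,-0.0065],[0,0,0],-0.2],[[0,0,-0.0065],[0,0,0],-0.2],[[0,0,-0.0065],[0,0,0],-0.2],[[0,0,0.01],[0,0,0],-0.2],[[0,0,0.04],[0,0,0],-0.2],[[0,0,0.09],[0,0,0],-0.2],[[-0.02,0.02,0.13],[0,0,0],-0.2],[[-0.03,0.06,0.15],[0,0,0],0],[[-0.03,0.11,0.15],[0,0,0],0],[[-0.03,0.11,0.15],[0,0,0],0]]'
python3 - <<'E'
from h import *
im,m=snap('wrist','w14.png'); snap('scene','s14.png')
E
```

```text
time: 25.6
tool_pos: [0.5783, 0.0899, 0.203]
ee_rot: [[0.125, 0.992, 0.002], [0.992, -0.125, 0.004], [0.004, 0.001, -1.0]]
contact_force: [-0.3, 0.5, -0.6]
gripper_width: 0.0425
```

View pics/w14.png

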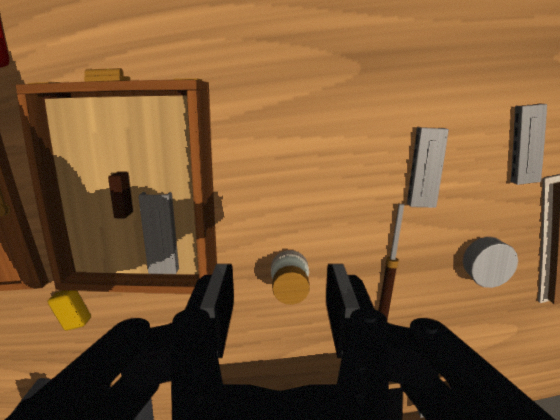

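View pics/s14.png

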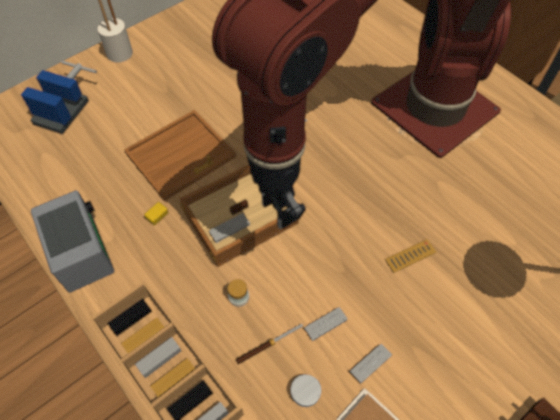

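```bash
python3 - <<'E'
from seg import *
im=cv2.imread('pics/w14.png'); m=imaging.camera_model('wrist'); g=masks(im)[0]
g[200:,:410]=0
print(rect(im,m,g,428,167,.012,45),rect(im,m,g,528,144,.012,42))
E
python3 -m jog '[[[0,0.04,0],[0,0,0],0.3],[[0,0.08,-0.02],[0,0,0],0.4],[[0,0.12,-0.05],[0,0,-0.7],0.4],[[0.003,0.15,-0.07],[0,0,-0.7],0.4],[[0.003,0.15,-0.09],[0,0,-0.7],0.4],[[0.003,0.15,-0.09],[0,0,-0.7],0.4],[[0.003,0.15,-0.09],[0,0,-0.7],0.4]]'
python3 - <<'E'
from seg import *
im,m=snap('wrist','w15.png')
g=masks(im)[0]; g[262:]=0
print(rect(im,m,g,280,210,.012,75))
E
```

```text
(array([0.5849, 0.2317]), array([0.0279, 0.0785]), -8.4) (array([0.5764, 0.3507]), array([0.0497, 0.0857]), 1.1)
time: 26.4
tool_pos: [0.5822, 0.2291, 0.1121]
ee_rot: [[0.15, 0.989, 0.0], [0.989, -0.15, -0.001], [-0.001, 0.0, -1.0]]
contact_force: [0.7, -0.8, 1.0]
gripper_width: 0.0599
(array([0.584 , 0.2402]), array([0.0276, 0.08  ]), -8.8)
```

View pics/w15.png

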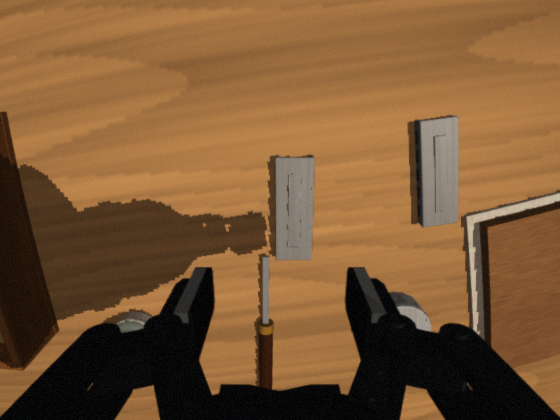

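```bash
python3 -m jog '[[[0,0,0],[0,0,0],0.4],[[0,0,0],[0,0,0],0.4]]'
python3 - <<'E'
from seg import *
im,m=snap('wrist','w16.png')
g=masks(im)[0]; g[262:]=0
print(rect(im,m,g,285,210,.012,75)); print(manip.read_state()['tool_pos'])
E
```

```text
time: 26.65
tool_pos: [0.5822, 0.2307, 0.1126]
ee_rot: [[0.148, 0.989, 0.001], [0.989, -0.148, 0.001], [0.001, 0.001, -1.0]]
contact_force: [0.2, 1.0, 0.8]
gripper_width: 0.0598
(array([0.5839, 0.2403]), array([0.0272, 0.0788]), -8.8)
[0.58202325 0.2309117  0.1123493 ]
```

```bash
python3 -m jog '[[[0,0.008,-0.03],[0,0,0],0.4],[[0,0.008,-0.075],[0,0,0],0.4],[[0,0.008,-0.098],[0,0,0],0.4],[[0,0.008,-0.105],[0,0,0],0.4],[[0,0.008,-0.105],[0,0,0],0.4],[[0,0.008,-0.105],[0,0,0],-1],[[0,0.008,-0.105],[0,0,0],-1],[[0,0.008,-0.105],[0,0,0],-1],[[0,0.008,-0.105],[0,0,0],-1],[[0,0.008,-0.105],[0,0,0],-1]]'
```

```text
time: 27.7
tool_pos: [0.5826, 0.2397, 0.0084]
ee_rot: [[0.147, 0.989, 0.002], [0.989, -0.147, 0.002], [0.002, 0.002, -1.0]]
contact_force: [-2.1, -0.8, 7.6]
gripper_width: 0.0255
```

```bash
python3 -m jog '[[[0,0,0.03],[0,0,0],-1],[[0,0,0.07],[0,0,0],-1],[[0,-0.01,0.11],[0,0,0],-1],[[0,-0.05,0.13],[0,0,0.7],-1],[[0,-0.1,0.13],[0,0,0.7],-1],[[0.005,-0.145,0.13],[0,0,0.7],-1],[[0.01,-0.19,0.13],[0,0,0.7],-1],[[0.015,-0.235,0.13],[0,0,0.7],-1],[[0.018,-0.28,0.13],[0,0,0.7],-1],[[0.018,-0.32,0.13],[0,0,0.7],-1],[[0.018,-0.328,0.13],[0,0,0.7],-1],[[0.018,-0.328,0.1],[0,0,0.7],-1],[[0.018,-0.328,0.07],[0,0,0.7],-1],[[0.018,-0.328,0.05],[0,0,0.7],-1],[[0.018,-0.328,0.042],[0,0,0.7],-1],[[0.018,-0.328,0.042],[0,0,0.7],-1]]'
python3 - <<'E'
from h import *
im,m=snap('wrist','w17.png')
E
```

```text
time: 29.3
tool_pos: [0.5992, -0.0883, 0.0481]
ee_rot: [[0.135, 0.991, -0.001], [0.991, -0.135, 0.0], [-0.0, -0.001, -1.0]]
contact_force: [0.9, 0.2, -1.2]
gripper_width: 0.0253
```

View pics/w17.png

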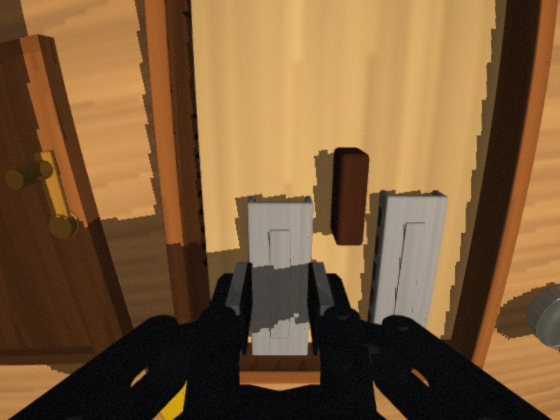

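```bash
python3 -m jog '[[[0,0,-0.003],[0,0,0],-1],[[0,0,-0.0045],[0,0,0],-1],[[0,0,-0.0045],[0,0,0],-0.2],[[0,0,-0.0045],[0,0,0],-0.2],[[0,0,-0.0045],[0,0,0],-0.2],[[0,0,0.01],[0,0,0],-0.2],[[0,0,0.05],[0,0,0],-0.2],[[0,0.02,0.1],[0,0,0],0],[[-0.01,0.065,0.13],[0,0,2],0.3],[[-0.02,0.11,0.14],[0,0,4],0.4],[[-0.03,0.155,0.14],[0,0,6],0.4],[[-0.03,0.2,0.14],[0,0,8],0.4],[[-0.03,0.245,0.14],[0,0,8],0.4],[[-0.03,0.29,0.14],[0,0,8],0.4],[[-0.03,0.335,0.14],[0,0,8],0.4],[[-0.03,0.38,0.13],[0,0,8],0.4],[[-0.03,0.42,0.1],[0,0,8],0.4],[[-0.03,0.435,0.065],[0,0,8],0.4],[[-0.03,0.435,0.065],[0,0,8],0.4],[[-0.03,0.435,0.065],[0,0,8],0.4]]'
python3 - <<'E'
from seg import *
im,m=snap('wrist','w18.png');snap('scene','s18.png')
g=masks(im)[0]; g[262:]=0
print(rect(im,m,g,285,210,.012,75)); print(manip.read_state()['tool_pos'])
E
```

```text
time: 31.35
tool_pos: [0.5698, 0.3454, 0.1141]
ee_rot: [[-0.004, 1.0, 0.0], [1.0, 0.004, -0.001], [-0.001, 0.0, -1.0]]
contact_force: [0.2, 0.2, 0.2]
gripper_width: 0.0593
(array([0.5713, 0.3488]), array([0.0275, 0.0793]), 0.1)
[0.57122801 0.34483065 0.11593589]
```

View pics/w18.png

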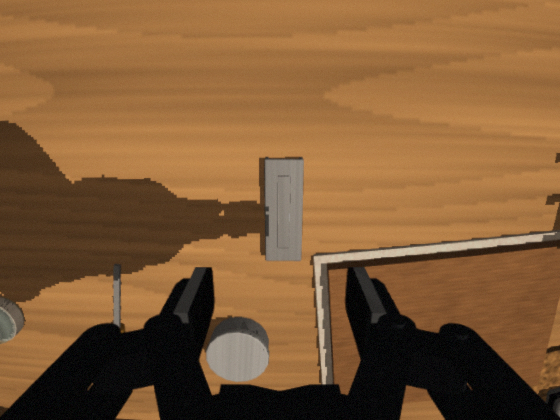

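View pics/s18.png

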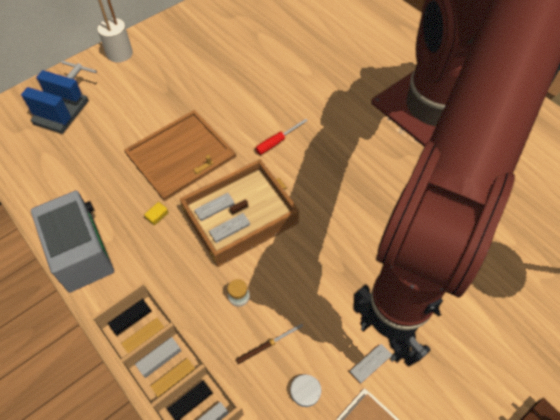

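```bash
python3 -m jog '[[[0,0.002,-0.04],[0,0,0],0.4],[[0,0.002,-0.08],[0,0,0],0.4],[[0,0.002,-0.1],[0,0,0],0.4],[[0,0.002,-0.106],[0,0,0],0.4],[[0,0.002,-0.106],[0,0,0],0.4],[[0,0.002,-0.106],[0,0,0],-1],[[0,0.002,-0.106],[0,0,0],-1],[[0,0.002,-0.106],[0,0,0],-1],[[0,0.002,-0.106],[0,0,0],-1],[[0,0.002,-0.106],[0,0,0],-1]]'
```

```text
time: 32.45
tool_pos: [0.5707, 0.3489, 0.0097]
ee_rot: [[-0.004, 1.0, 0.002], [1.0, 0.004, 0.002], [0.002, 0.002, -1.0]]
contact_force: [-2.3, -1.3, 9.9]
gripper_width: 0.0243
```

```bash
python3 -m jog '[[[0,0,0.03],[0,0,0],-1],[[0,0,0.07],[0,0,0],-1],[[0,-0.01,0.11],[0,0,0],-1],[[0,-0.05,0.13],[0,0,-2],-1],[[-0.005,-0.095,0.13],[0,0,-4],-1],[[-0.01,-0.14,0.13],[0,0,-6],-1],[[-0.02,-0.185,0.13],[0,0,-8],-1],[[-0.03,-0.23,0.13],[0,0,-8],-1],[[-0.04,-0.275,0.13],[0,0,-8],-1],[[-0.047,-0.32,0.13],[0,0,-8],-1],[[-0.047,-0.36,0.13],[0,0,-8],-1],[[-0.047,-0.367,0.12],[0,0,-8],-1],[[-0.047,-0.367,0.09],[0,0,-8],-1],[[-0.047,-0.367,0.065],[0,0,-8],-1],[[-0.047,-0.367,0.05],[0,0,-8],-1],[[-0.047,-0.367,0.042],[0,0,-8],-1],[[-0.047,-0.367,0.042],[0,0,-8],-1]]'
python3 - <<'E'
from h import *
im,m=snap('wrist','w19.png')
E
```

```text
time: 34.15
tool_pos: [0.5223, -0.0185, 0.0489]
ee_rot: [[0.135, 0.991, -0.001], [0.991, -0.135, -0.0], [-0.001, -0.001, -1.0]]
contact_force: [0.0, -0.0, 0.4]
gripper_width: 0.0245
```

View pics/w19.png

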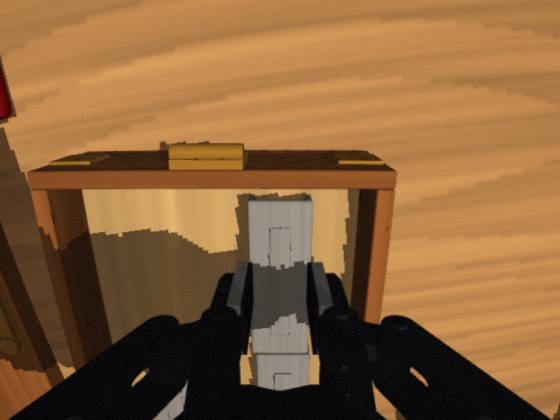

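```bash
python3 -m jog '[[[0,0,-0.002],[0,0,0],-1],[[0,0,-0.004],[0,0,0],-1],[[0,0,-0.004],[0,0,0],-1],[[0,0,-0.004],[0,0,0],-0.2],[[0,0,-0.004],[0,0,0],-0.2],[[0,0,-0.004],[0,0,0],-0.2],[[0,0,0.01],[0,0,0],-0.2],[[0,0,0.05],[0,0,0],-0.2],[[0,0,0.1],[0,0,0],-0.4],[[-0.02,-0.04,0.15],[0,0,3],-1],[[-0.04,-0.08,0.19],[0,0,7],-1],[[-0.04,-0.12,0.2],[0,0,7],-1],[[-0.04,-0.12,0.2],[0,0,7],-1],[[-0.04,-0.12,0.2],[0,0,7],-1]]'
python3 - <<'E'
from h import *
im,m=snap('wrist','w20.png'); snap('scene','s20.png'); snap('top','t20.png')
import json; json.dump({k:(np.array(v).tolist()) for k,v in m.items()},open('m20.json','w'))
cv2.imwrite('pics/z20.png',cv2.resize(im[100:330,130:530],None,fx=2,fy=2,interpolation=2))
E
```

```text
time: 35.6
tool_pos: [0.4824, -0.1416, 0.2512]
ee_rot: [[0.018, 1.0, 0.003], [1.0, -0.018, 0.001], [0.001, 0.003, -1.0]]
contact_force: [-1.1, 1.4, -0.6]
gripper_width: 0.0005
```

View pics/w20.png

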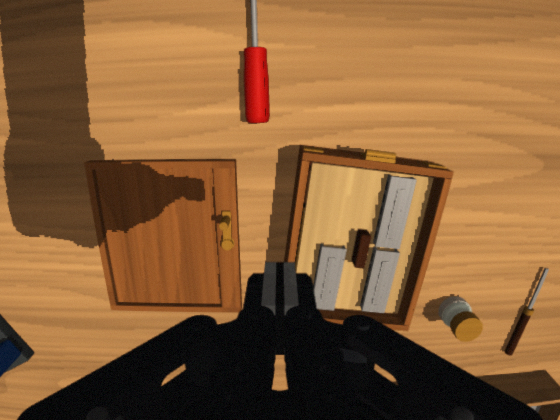

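View pics/s20.png

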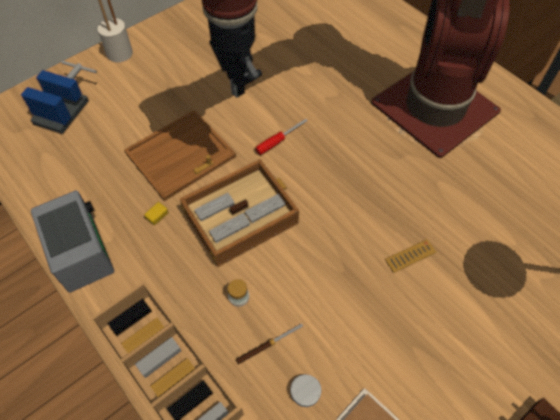

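```bash
python3 - <<'E'
from h import *
import json
m=json.load(open('m20.json')); m['extrinsics']=np.array(m['extrinsics'])
im=cv2.imread('pics/w20.png'); cv2.imwrite('pics/z21.png',cv2.resize(im[190:270,190:270],None,fx=7,fy=7,interpolation=2))
print(manip.read_state()['tool_pos'])
E
python3 -m jog '[[[0.03,-0.02,-0.03],[0,0,0],-1],[[0.05,-0.036,-0.07],[0,0,1],-1],[[0.05,-0.036,-0.11],[0,0,1],-1],[[0.05,-0.036,-0.14],[0,0,1],-1],[[0.05,-0.036,-0.15],[0,0,1],-1],[[0.05,-0.036,-0.15],[0,0,1],-1]]'
python3 - <<'E'
from h import *
im,m=snap('wrist','w21.png')
E
```

```text
[ 0.48239585 -0.13734458  0.2487953 ]
time: 36.35
tool_pos: [0.5316, -0.1735, 0.0978]
ee_rot: [[-0.005, 1.0, -0.004], [1.0, 0.005, -0.0], [-0.0, -0.004, -1.0]]
contact_force: [0.2, -0.4, 0.5]
gripper_width: -0.0005
```

View pics/w21.png

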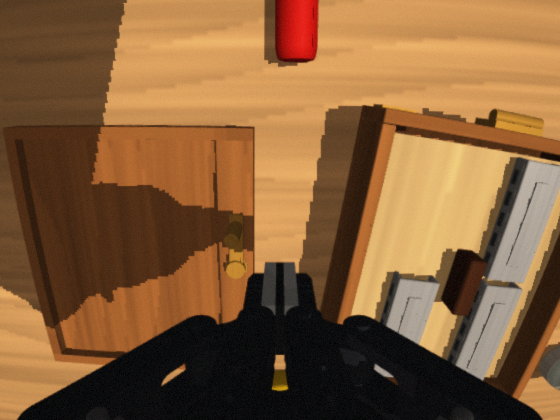

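View pics/z21.png

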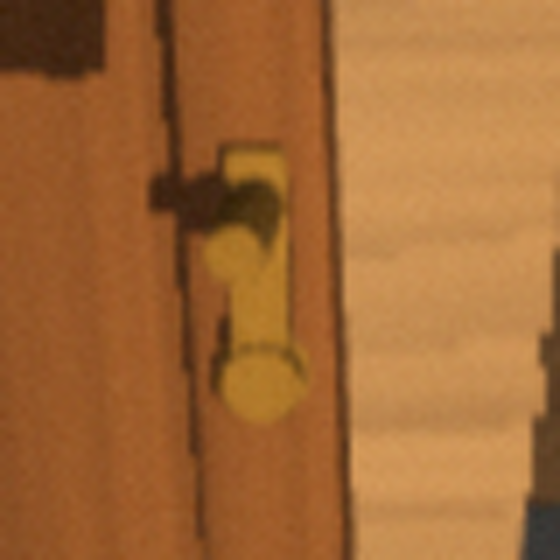

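```bash
python3 -m jog '[[[0,-0.003,-0.035],[0,0,0],-1],[[0,-0.003,-0.06],[0,0,0],-1],[[0,-0.003,-0.068],[0,0,0],-1],[[0,-0.01,-0.068],[0,0,0],-1],[[0,-0.016,-0.068],[0,0,0],-1],[[0.002,-0.022,-0.068],[0,0,0],-1],[[0.004,-0.028,-0.068],[0,0,0],-1],[[0.006,-0.034,-0.068],[0,0,0],-1],[[0.006,-0.034,-0.068],[0,0,0],-1]]'
python3 - <<'E'
from h import *
im,m=snap('wrist','w22.png')
E
```

```text
time: 37.3
tool_pos: [0.5396, -0.2097, 0.0321]
ee_rot: [[-0.004, 1.0, 0.002], [1.0, 0.004, -0.001], [-0.001, 0.002, -1.0]]
contact_force: [0.6, 1.6, 1.0]
gripper_width: 0.0
```

View pics/w22.png

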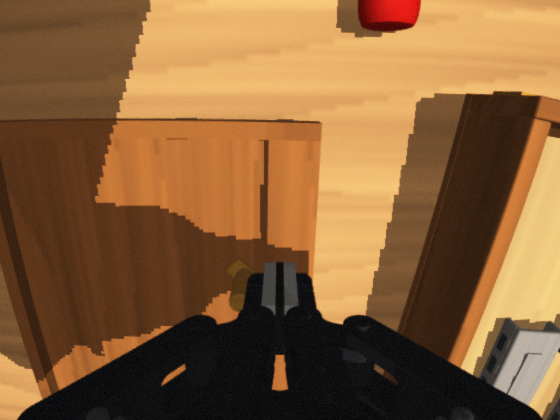

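```bash
python3 -m jog '[[[0,0.004,0.01],[0,0,0],-1],[[0,0.004,0.045],[0,0,0],-1],[[-0.015,-0.015,0.05],[0,0,0],-1],[[-0.022,-0.03,0.05],[0,0,0],-1],[[-0.022,-0.03,0.03],[0,0,0],-1],[[-0.022,-0.03,0],[0,0,0],-1],[[-0.015,-0.03,0],[0,0,0],-1],[[-0.008,-0.03,0],[0,0,0],-1],[[-0.002,-0.03,0],[0,0,0],-1],[[0.004,-0.03,0],[0,0,0],-1],[[0.01,-0.03,0],[0,0,0],-1],[[0.01,-0.03,0],[0,0,0],-1]]'
python3 - <<'E'
from h import *
im,m=snap('wrist','w23.png')
E
```

```text
time: 38.55
tool_pos: [0.5464, -0.2453, 0.0324]
ee_rot: [[0.0, 1.0, -0.002], [1.0, -0.0, -0.008], [-0.008, -0.002, -1.0]]
contact_force: [-6.9, -17.2, -5.7]
gripper_width: -0.0001
```

View pics/w23.png

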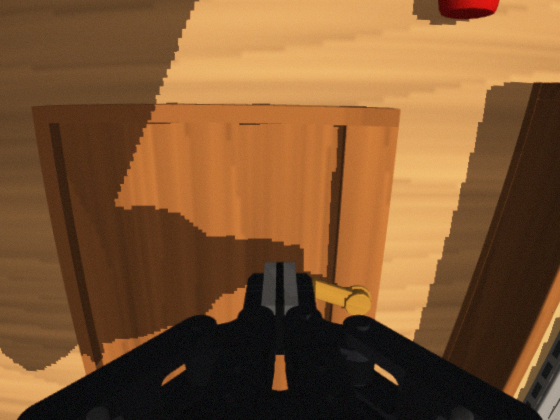

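```bash
python3 -m jog '[[[-0.006,0,0],[0,0,0],-1],[[-0.01,0,0.02],[0,0,0],-1],[[-0.01,0,0.06],[0,0,0],-1],[[-0.03,0,0.1],[0,0,0],-1],[[-0.05,0,0.14],[0,0,0],-1],[[-0.05,0.02,0.18],[0,0,0],-1],[[-0.05,0.02,0.18],[0,0,0],-1],[[-0.05,0.02,0.18],[0,0,0],-1]]'
python3 - <<'E'
from h import *
im,m=snap('wrist','w24.png'); snap('top','t24.png')
import json; json.dump({k:(np.array(v).tolist()) for k,v in m.items()},open('m24.json','w'))
E
```

```text
time: 39.4
tool_pos: [0.4998, -0.2183, 0.2133]
ee_rot: [[-0.006, 1.0, 0.004], [1.0, 0.006, 0.0], [0.0, 0.004, -1.0]]
contact_force: [-0.2, -1.6, -0.6]
gripper_width: 0.0002
```

View pics/w24.png

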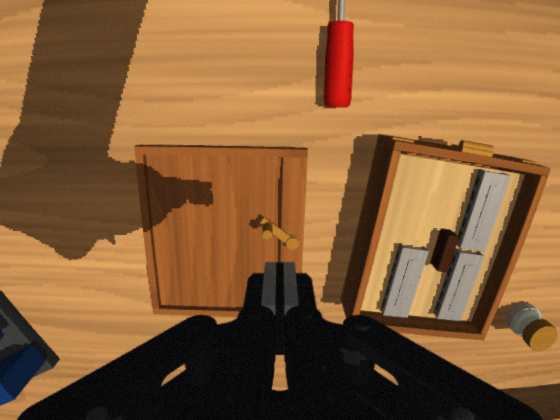

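```bash
python3 -m jog '[[[0.01,-0.005,-0.04],[0,0,0],-1],[[0.023,-0.013,-0.08],[0,0,0],-1],[[0.023,-0.013,-0.12],[0,0,0],-1],[[0.023,-0.013,-0.15],[0,0,0],-1],[[0.023,-0.013,-0.175],[0,0,0],-1],[[0.023,-0.013,-0.183],[0,0,0],-1],[[0.03,-0.014,-0.183],[0,0,0],-1],[[0.036,-0.015,-0.183],[0,0,0],-1],[[0.042,-0.017,-0.183],[0,0,0],-1],[[0.048,-0.018,-0.183],[0,0,0],-1],[[0.051,-0.018,-0.183],[0,0,0],-1],[[0.051,-0.018,-0.183],[0,0,0],-1]]'
python3 -m jog '[[[-0.006,0,0],[0,0,0],-1],[[-0.01,0,0.02],[0,0,0],-1],[[-0.01,0,0.06],[0,0,0],-1],[[-0.03,0,0.1],[0,0,0],-1],[[-0.05,0,0.14],[0,0,0],-1],[[-0.05,0.02,0.19],[0,0,0],-1],[[-0.05,0.02,0.22],[0,0,0],-1],[[-0.05,0.02,0.22],[0,0,0],-1],[[-0.05,0.02,0.22],[0,0,0],-1]]'
python3 - <<'E'
from h import *
im,m=snap('wrist','w25.png'); snap('top','t25.png'); snap('scene','s25.png')
E
```

```text
time: 40.7
tool_pos: [0.5506, -0.2364, 0.0287]
ee_rot: [[-0.005, 1.0, 0.001], [1.0, 0.005, -0.0], [-0.0, 0.001, -1.0]]
contact_force: [-0.2, -0.5, 1.0]
gripper_width: -0.0
time: 41.6
tool_pos: [0.4994, -0.2163, 0.2485]
ee_rot: [[-0.005, 1.0, 0.002], [1.0, 0.005, 0.001], [0.001, 0.002, -1.0]]
contact_force: [-0.4, -0.5, -1.0]
gripper_width: 0.0001
```

View pics/w25.png

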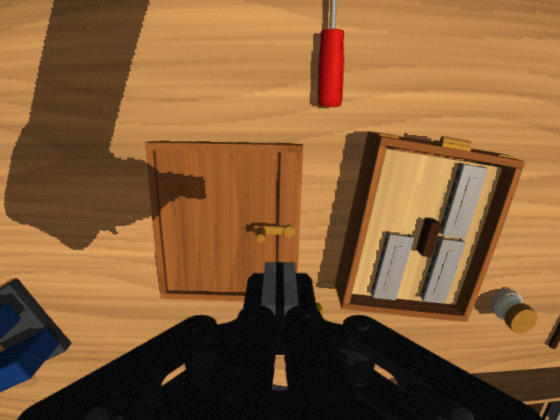

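View pics/s25.png

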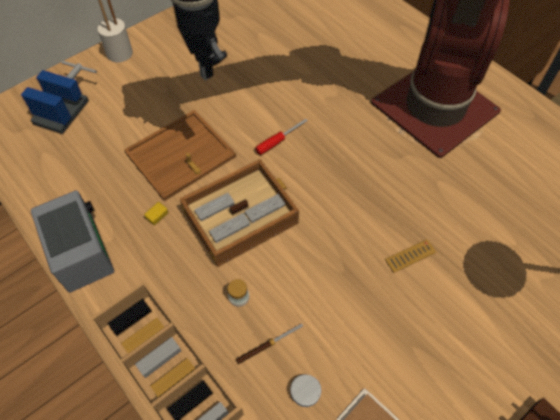

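```bash
python3 - <<'E'
from seg import *
im=cv2.imread('pics/w25.png'); m=imaging.camera_model('wrist'); g=masks(im)[0]
yaw=np.radians(-7.8); ex=np.array([np.cos(yaw),np.sin(yaw)]);ey=np.array([-ex[1],ex[0]])
for u,v in[(463,200),(443,270),(393,267)]:
    r=rect(im,m,g,u,v,.047,42); d=np.array(r[0])-[.5645,-.053]; print(r,d@ex,d@ey)
cv2.imwrite('pics/z25.png',cv2.resize(im[120:330,330:540],None,fx=2.8,fy=2.8,interpolation=2))
E
```

```text
(array([ 0.5255, -0.0203]), array([0.0286, 0.0864]), -8.0) -0.04307706499698809 0.02710454705847833
(array([ 0.5972, -0.0286]), array([0.0291, 0.0951]), -6.7) 0.029085994416019133 0.028612146526104967
(array([ 0.599 , -0.0891]), array([0.0283, 0.0804]), -8.1) 0.039080132661143165 -0.031083809792035615
```

View pics/z25.png

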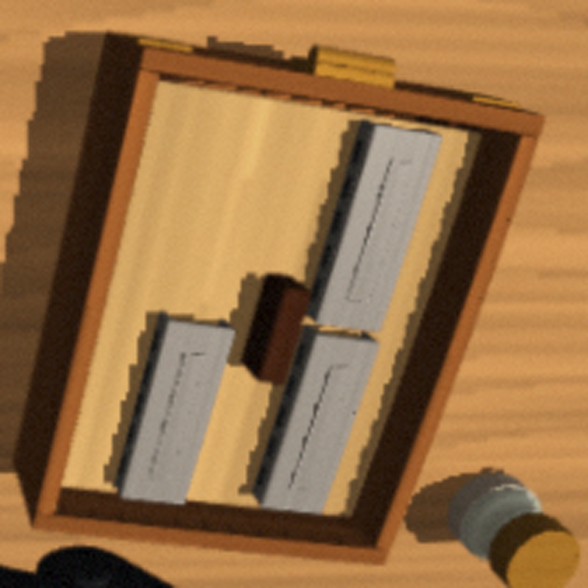

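```bash
python3 -c "
from workcell import manip
print(manip.sign_off())"
```

```text
the job is handed in; nothing more can be done
None
```

I packed the case and handed the job in at about 42 s. `sign_off` gives no verdict, so success rests on my own checks below.

There were two reed blocks and three covers on the bench. I laid both blocks on the case floor and turned the tab aside. I then moved the divider onto the corner rests, set the covers in three separate places, and pushed the tab back across the empty lid.

**Last checks in the pictures:**
- The three covers lie flat and apart on the divider, open side down, with a few millimetres between the two in line. My mask ran those two together, so their measured lengths came out at 86 and 95 mm instead of 80. I judged that gap and their flatness by eye; the third measured 80 x 28 mm.
- The divider looks level inside the walls.
- The tab points across the lid at about 0 rad.
- The driver, wax, jar, pick, tin and dented reed plate look unmoved.
- The arm was well clear of everything.

**What disagreed or could not be checked:**
- The second block lay about 25 mm nearer the -y wall than where I put it, either knocked aside or moved as I released it. It was flat inside the case before the divider went on, so I left it. The blocks are hidden now and I could not recheck them.
- I pressed that block down with about 33 N while placing it, under the 40 N limit.
- The top and wrist cameras disagreed by 4 to 6 mm in y. I went by the closed-gripper positions instead.
- My first push to bring the tab back slipped off the stub at about 0.6 rad, so I pushed again.

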